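Dial open a reference-sample lock box

TASK

Open the lock box: turn its dial left to 20 degrees, then right to 30 degrees, resting for a second at each, then left until you feel its inner stop, and lean on it there for a second so that the sprung knob winds up about 10 degrees against the dial disc. Never force the knob to 15 degrees of wind-up or more, either way. Then let go of the knob, leaving the dial at its stop, and slide the cover fully open under the dial deck without disturbing the things round the box.

Things in the scene. Friction and masses are not known exactly. Their poses are not given: they have to be found in the camera images.
- lock_box: grey steel lock box, 150 (x) x 230 (y) x 60 mm, fixed to the bench; origin at the centre of its underside, z up. Its +y half is a closed deck, top at 60 mm, with the dial on it, dial axis vertical through box x 0, y +58 mm. Its -y half is a compartment shut by the sliding cover, whose top lies at 49.5 mm; the side walls at x +-75 mm (6 mm thick) stand to 60 mm
- dial (a joint): turn of the dial disc in rad, 0 when its longest mark faces the index line, positive = left (anticlockwise from above). Friction 0.03 Nm; it stays where left. A hidden inner stop, different in every lock, ends the left turn somewhere between +0.55 and +0.90 rad. The cover is blocked while the dial stands to the right of about +0.45 rad
- dial_zero (a point): the disc's longest mark, 26 mm out from the dial axis, on the disc's top face, 69.5 mm above the box's underside. The disc is aluminium, 68 mm across, 8 mm thick, marked every 10 degrees, longer every 30. The fixed index line is the short black line on the deck, on the box's -x side of the disc
- knob_windup (a joint): turn of the black knob relative to the disc in rad, 0 at rest, positive = left. The knob drives the disc through a spring of 1 Nm per rad: in free turning it winds up about 0.03 rad, against the stop it rises one to one as the knob is turned on, and springs back to 0 when let go. The white pointer at the knob's foot shows it against the disc's longest mark
- knob_grip (a point): point on the dial axis inside the knob, at a good height to grip, 24 mm above the knob's foot: the knob is an upright round cylinder, 38 mm across, 36 mm tall, foot 70 mm and top 106 mm above the box's underside. It can be gripped at any yaw
- cover (a joint): slide of the cover in m, 0 shut, 0.050 fully open; it moves along the box's +y axis, under the deck, with about 3 N of friction
- cover_grip (a point): middle of the cover's upright steel grip block, 24 (x) x 14 (y) mm and 26 mm tall, its top 12 mm above this point; shut, it stands at box x 0, y -85 mm, and it moves with the cover. Cover top is 14 mm below this point
- label_roll: bystander: white roll of labels, 59 mm across, 19 mm tall, lying on the bench; origin at the centre of its underside
- beaker_100: bystander: glass beaker, about 58 mm across, 71 mm tall, behind the box; origin at the centre of its underside
- bottle_09: bystander: small brown bottle with black cap, 36 mm across, 75 mm tall, behind the box; origin at the centre of its underside

How it is judged:
By the outcome, as a careful person would: the job done as asked, in the order asked, and still so for the second after the job is handed in, with the robot touching nothing.
It also fails if it takes over 69 s, if anything falls off the work surface, if the arm or the gripper's body presses on something with over 40 N, if the wrist force passes 120 N, or if a joint passes its speed limit or range.

ROBOT

A 7-joint arm with a two-finger parallel gripper is mounted at the origin on a cart in front of the work surface, level with it; the furniture and walls round the work are solid. World frame = base frame: x ahead of the robot, y to its left, z up, the work surface at z = 0. Lengths are in m, angles in degrees, forces in N, time in s.
With the tool pointing down it reaches from about 0.425 to 0.925 m from the base axis. Payload 6.8 kg.
Tool frame: the origin (TCP) lies on the centre line of the jaws, within the pads' length; the fingertips stand tip_extent ahead of it and the grasp point (between the pads) lies 8 mm behind it (tip_extent is the distance from the TCP to the fingertips, in m); z points along the fingers, y is the direction in which the jaws open and shut (so a half turn about z gives the same grasp; the last joint's range is limited). The gripper opens to 85 mm and grips with 20 to 120 N. Pads are 22 mm wide; open, the fingers measure 114 mm over their backs; the gripper's body (76 mm by 85 mm) begins 54 mm behind the grasp point. The pads swing forward as they close: fully open they stand 13 mm farther back than shut.
Start: joints at [-77.355, 27.33, 1.283, 89.118, -0.659, 63.558, -4.761], TCP at [0.218, 0.639, 0.242] pointing down, gripper open.
Joint ranges: [-169.35, 169.35], [-19.33, 120.38], [-80.79, 83.38], [13.8, 139.57], [-78.32, 258.32], [9.67, 109.79], [-169.56, 169.56]. Speed limits (degrees/s): [136.94, 136.94, 180, 180, 180, 180, 180].

INTERFACE

Orientations are given as a 3x3 rotation matrix whose columns are the frame's x, y, z axes.
In Python, from plant import * gives the robot as it stands.
- The arm moves only by the tool move_arm, never from a script. Its argument "series" is a list of rows, each an object of numbers: "x", "y", "z": the shift along the tool's x, y, z normalised to -1 to 1, where 1 is 0.3 m; "ax", "ay", "az": the turn, a rotation vector about the tool's x, y, z normalised to -1 to 1, where 1 is 60 degrees; "hand": the opening, from -1 (shut) to 1 (fully open). In form: [{"x": .., "y": .., "z": .., "ax": .., "ay": .., "az": .., "hand": ..}, ...]. A call has 1 to 5 rows; each row is the pose to reach, as a shift and turn from the pose commanded when the call began, along the tool's axes at that moment; what a row does not reach only later rows make up. A row lasts 1/8 s, in which the tool goes at most 62.5 mm and 10.7 degrees, less where a joint would pass 70% of its speed; a pose out of reach is approached as far as the arm can. A call with a number of a shift or a turn outside -1 to 1 is refused whole. A call with a gripper value outside its range is refused whole. The fingers move at their own pace and stop on an object; the grip force is fixed at half the most. Time passes only in rows, so rows that repeat a pose let the fingers close. It gives the time, the measured TCP pose, the force and the opening at its end, in the units of the state.
- get_state(): the state, without advancing time (a new reading comes with each control period).
- camera(name): name is "scene" or "side" or "wrist"; returns a dict with "color" (400x640x3 uint8, blue, green, red), "fx", "fy", "cx", "cy" (pixels), "R" (3x3) and "t" (3): a world point X has camera coordinates R X + t; the wrist camera has in their place "T_tool_cam" (4x4, takes a point from camera to tool coordinates, whose origin is the TCP and whose axes are the flange's). Camera axes: x right, y down, z forward; pixel columns grow to the right and rows downward; lengths in m; the calibration is good to about 2 mm. A picture is of the moment at which its call begins: read the wrist's pose just before it. There is no depth.
- close_job(): hands the job in, once; it reports no verdict.
Trained networks look in a picture, given as the dict that the camera call returned (one of the last four; its "shot" number tells which), for a name from the list of things; names that differ only in an ending like _2 or _b are one class to them, and where a whole thing is asked for, a point or a joint stands for the part that bears it (a point fixed in the world has none). Each returns a list of dicts, best first, with "score" (0 to 1); they miss things now and then, are a little off and sometimes report something else, mostly with a low value. They report only what shows in the picture. A call takes as long as a camera call.
- masks_of(query, picture): "mask" (400x640 bool, what is visible of it) and "extent" ([left, top, right, bottom] in pixels, round what is visible of it).
The state is a dict: "clock": time; "joint_positions": joint angles; "qvel": joint speeds; "joint_efforts": joint torques, N m; "ee_pos": TCP position; "ee_rot": TCP orientation; "wrist_force": force on the tool from outside, world axes, zero at the start; "wrist_torque": the same for the moment, N m; "gripper_width": finger opening in m.
Only numpy, scipy, OpenCV 4.12 (cv2) and the standard library are available. Lean on these libraries where they do the work, as an engineer would, in place of code of your own. Each camera call takes 0.05 s, during which the arm holds its last target.

## Working session

There is one attempt and no reset: what is moved stays moved. The work goes in short steps, Python scripts to look and compute and a tool call to move; the robot and the scene stay as the last step left them, time stands still between calls to the robot, and variables do not carry over. Pictures are saved under pics/ and viewed, and the job is handed in when it is done.

Besides the shell and the picture viewer there is one more tool, called after "Emit:" in YAML: its name, and indented under it one key for each argument. move_arm: Moves the arm, as the interface text tells. Its arguments: {"type":"object","properties":{"series":{"type":"array","items":{"type":"object","properties":{"x":{"type":"number","minimum":-1,"maximum":1},"y":{"type":"number","minimum":-1,"maximum":1},"z":{"type":"number","minimum":-1,"maximum":1},"ax":{"type":"number","minimum":-1,"maximum":1},"ay":{"type":"number","minimum":-1,"maximum":1},"az":{"type":"number","minimum":-1,"maximum":1},"hand":{"type":"number"}}}}},"required":["series"]}

```bash
ls; mkdir -p pics
cat > h.py <<'E'
from plant import *
import numpy as np, cv2
def shot(n,f):
    c=camera(n); cv2.imwrite('pics/'+f+'.png',c['color']); return c
E
python3 - <<'E'
from h import *
s=get_state()
for k,v in s.items(): print(k,np.round(v,4).tolist())
for n in ('scene','side','wrist'):
    c=shot(n,n+'0')
    print(n,[(k,np.round(v,4).tolist()) for k,v in c.items() if k!='color'])
    for q in ('lock_box','dial','knob_grip','cover_grip','label_roll','beaker_100','bottle_09'):
        m=masks_of(q,c); print(q,[(round(d['score'],2),np.round(d['extent']).tolist()) for d in m[:2]])
E
```

```text
pics
clock 0.0
joint_positions [-77.3552, 27.3775, 1.2799, 89.1764, -0.6595, 63.5576, -4.7603]
qvel [-0.046, 0.0733, 0.0518, 0.0037, -0.0544, -0.0616, -0.0321]
joint_efforts [0.0003, -59.6457, 1.6075, -28.12, 0.0123, 0.0093, -0.0]
ee_pos [0.2178, 0.6383, 0.2413]
ee_rot [[-0.9464, 0.3229, -0.0005], [0.3229, 0.9464, -0.0018], [-0.0001, -0.0018, -1.0]]
wrist_force [0.8481, 0.0654, -0.4295]
wrist_torque [-0.0484, -0.0467, 0.0206]
gripper_width 0.0856
scene [('fx', 404.4886), ('fy', 404.4886), ('cx', 318.7183), ('cy', 203.2885), ('R', [[-0.779, -0.6267, -0.0196], [-0.2771, 0.3723, -0.8858], [0.5624, -0.6846, -0.4637]]), ('t', [0.476, 0.2496, 0.5433]), ('shot', 1)]
lock_box [(0.89, [318.0, 184.0, 420.0, 265.0]), (0.17, [357.0, 194.0, 372.0, 218.0])]
dial []
knob_grip [(0.69, [354.0, 196.0, 373.0, 219.0])]
cover_grip [(0.68, [350.0, 185.0, 413.0, 215.0])]
label_roll [(0.66, [334.0, 255.0, 366.0, 285.0])]
beaker_100 [(0.91, [325.0, 172.0, 348.0, 205.0])]
bottle_09 [(0.69, [305.0, 195.0, 329.0, 229.0])]
side [('fx', 366.965), ('fy', 366.965), ('cx', 316.5705), ('cy', 203.0335), ('R', [[0.9097, -0.4151, 0.0087], [-0.243, -0.5491, -0.7996], [0.3367, 0.7253, -0.6004]]), ('t', [-0.5553, 0.2241, 0.68]), ('shot', 2)]
lock_box [(0.59, [254.0, 215.0, 374.0, 330.0])]
dial [(0.59, [279.0, 215.0, 308.0, 249.0])]
knob_grip [(0.82, [280.0, 219.0, 300.0, 241.0])]
cover_grip [(0.88, [285.0, 247.0, 370.0, 310.0])]
label_roll [(0.54, [246.0, 223.0, 276.0, 236.0])]
beaker_100 [(0.94, [372.0, 238.0, 401.0, 279.0])]
bottle_09 [(0.56, [338.0, 212.0, 354.0, 247.0]), (0.37, [284.0, 246.0, 371.0, 308.0])]
wrist [('fx', 353.8863), ('fy', 353.8863), ('cx', 320.7508), ('cy', 199.6474), ('T_tool_cam', [[0.0003, -0.9543, -0.2989, 0.0776], [1.0, 0.0003, -0.0, -0.0001], [0.0001, -0.2989, 0.9543, -0.1318], [0.0, 0.0, 0.0, 1.0]]), ('shot', 3)]
lock_box []
dial []
knob_grip []
cover_grip []
label_roll []
beaker_100 []
bottle_09 []
```

Run:
```python
import cv2
a=cv2.imread('pics/scene0.png')[140:320,260:460];b=cv2.imread('pics/side0.png')[180:360,200:440]
cv2.imwrite('pics/a0.png',cv2.resize(a,None,fx=3.3,fy=3.3,interpolation=2));cv2.imwrite('pics/b0.png',cv2.resize(b,None,fx=3.3,fy=3.3,interpolation=2))
```

```text
(no output)
```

View pics/a0.png

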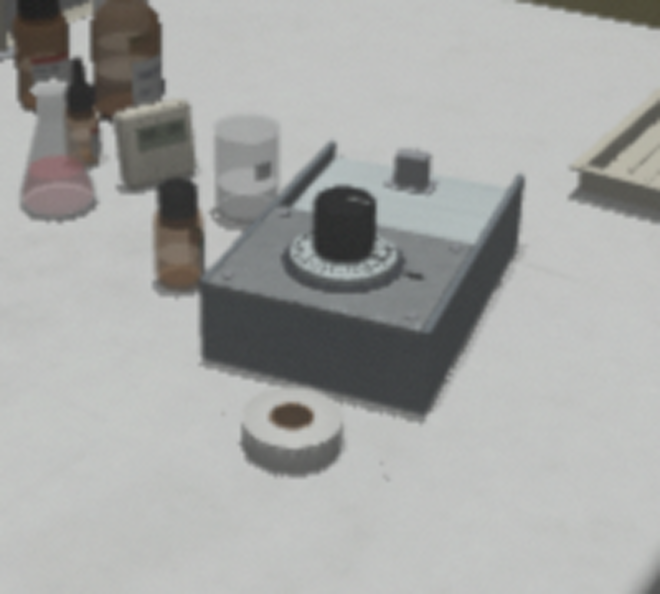

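View pics/b0.png

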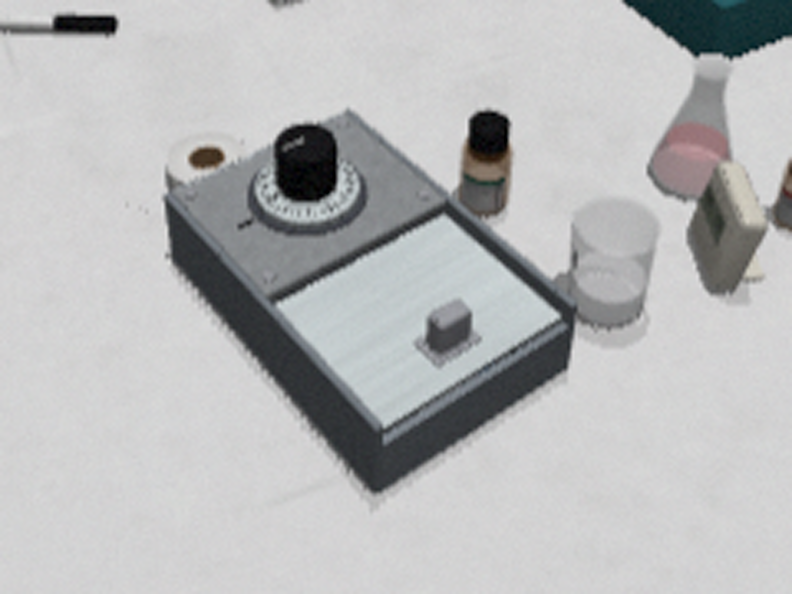

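View pics/scene0.png

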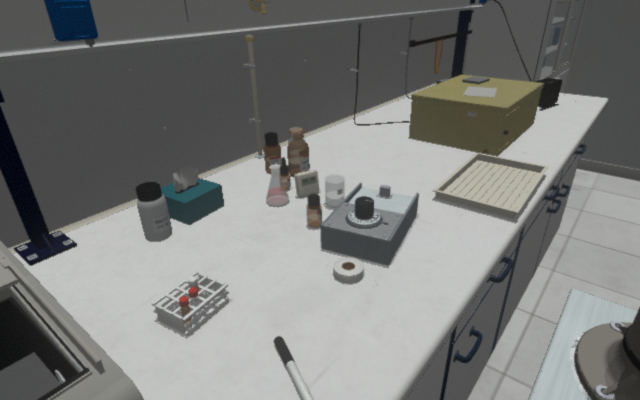

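View pics/side0.png

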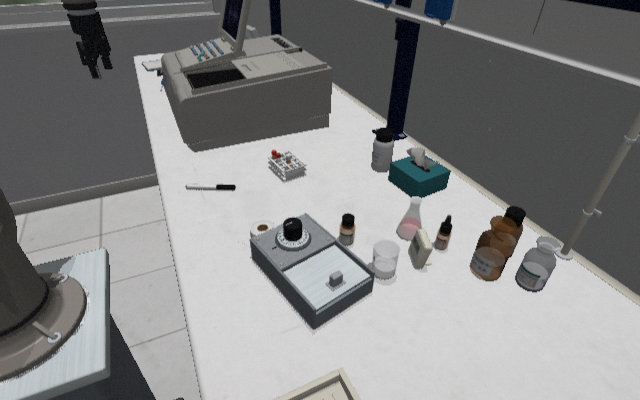

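Run:
```python
from h import *
from scipy.optimize import least_squares
C={n:camera(n) for n in('scene','side')}
o={'scene':(260,140),'side':(200,180)}
T=.06
P=[('scene',(432,330),(-75,115,60)),('scene',(422,417),(-75,115,0)),('scene',(203,283),(75,115,60)),('scene',(203,362),(75,115,0)),('scene',(522,178),(-75,-115,60)),('scene',(335,143),(75,-115,60)),('scene',(345,197),(0,58,106)),('scene',(412,155),(0,-85,75.5)),
('side',(167,198),(-75,115,60)),('side',(349,111),(75,115,60)),('side',(380,432),(-75,-115,60)),('side',(376,490),(-75,-115,0)),('side',(573,312),(75,-115,60)),('side',(572,368),(75,-115,0)),('side',(305,140),(0,58,106)),('side',(449,310),(0,-85,75.5))]
def proj(c,X):
    p=c['R']@X+c['t']; return np.array([c['fx']*p[0]/p[2]+c['cx'],c['fy']*p[1]/p[2]+c['cy']])
def res(q,full=False):
    r=[]
    for n,uv,b in P:
        b=np.array(b)/1000; cs,sn=np.cos(q[2]),np.sin(q[2])
        X=np.array([q[0]+cs*b[0]-sn*b[1],q[1]+sn*b[0]+cs*b[1],q[3]+b[2]])
        r.append(proj(C[n],X)-(np.array(uv)/3.3+o[n]))
    return np.array(r) if full else np.ravel(r)
best=min((least_squares(res,[.6,0,y,0],loss='soft_l1') for y in np.arange(-3,3,1)),key=lambda s:s.cost)
q=best.x;print(q,np.degrees(q[2]));print(np.round(res(q,True),1).tolist())
for b in((0,58),(0,-85)):
    b=np.array(b)/1000;cs,sn=np.cos(q[2]),np.sin(q[2]);print(q[0]+cs*b[0]-sn*b[1],q[1]+sn*b[0]+cs*b[1])
```

```text
[ 0.54356976 -0.10807616  0.23257595 -0.00451095] 13.325620351064975
[[-0.6, 1.0], [0.6, 0.0], [-1.8, -0.8], [-1.3, -0.5], [0.2, -1.5], [-2.7, -1.2], [-0.3, 0.4], [-0.5, -0.7], [-1.8, 0.0], [-0.6, -0.0], [-0.9, 0.3], [0.1, 3.0], [1.5, -2.4], [-1.3, 0.7], [-0.3, 1.1], [0.1, 1.2]]
0.5302016385991488 -0.05163776195426684
0.5631609764869754 -0.19078761659305574
```

Emit:
move_arm:
  series:
    - {"x": -0.575, "y": -0.613, "z": 0, "hand": 1}
    - {"x": -0.575, "y": -0.613, "z": 0, "hand": 1}
    - {"x": -0.575, "y": -0.613, "z": 0, "hand": 1}
    - {"x": -0.575, "y": -0.613, "z": 0, "hand": 1}
    - {"x": -0.575, "y": -0.613, "z": 0, "hand": 1}

```text
invalid input at $.series[0]: expected keys x, y, z, ax, ay, az, hand
```

Run:
```python
from h import *
s=get_state();print(s['clock'],s['joint_positions'],s['ee_pos'],s['ee_rot'])
import plant; print([k for k in dir(plant) if not k.startswith('_')]); print(getattr(plant,'tip_extent',None))
```

```text
1.3 [-77.35589692  27.32887953   1.28352965  89.11752951  -0.65913042
  63.55746712  -4.76126082] [0.21795151 0.63886995 0.24232449] [[-9.46428786e-01  3.22912609e-01 -1.45617902e-06]
 [ 3.22912609e-01  9.46428784e-01  6.32380931e-05]
 [ 2.17985474e-05  5.93801331e-05 -9.99999998e-01]]
['IKError', 'camera', 'close_job', 'get_state', 'masks_of', 'tip_extent']
0.011
```

Emit:
move_arm:
  series:
    - {"x": -0.575, "y": -0.613, "z": 0, "ax": 0, "ay": 0, "az": 0, "hand": 1}
    - {"x": -0.575, "y": -0.613, "z": 0, "ax": 0, "ay": 0, "az": 0, "hand": 1}
    - {"x": -0.575, "y": -0.613, "z": 0, "ax": 0, "ay": 0, "az": 0, "hand": 1}
    - {"x": -0.575, "y": -0.613, "z": 0, "ax": 0, "ay": 0, "az": 0, "hand": 1}
    - {"x": -0.575, "y": -0.613, "z": 0, "ax": 0, "ay": 0, "az": 0, "hand": 1}

```text
clock: 1.92
ee_pos: [0.3247, 0.4042, 0.2426]
ee_rot: [[-0.944, 0.33, 0.001], [0.33, 0.944, -0.001], [-0.001, -0.001, -1.0]]
wrist_force: [-0.4, 1.3, 0.3]
gripper_width: 0.0854
```

Run:
```python
from h import *
s=get_state();print(s['clock'],s['joint_positions'].round(1),s['ee_pos'],s['ee_rot'].round(3).tolist())
```

```text
1.925 [-62.3  12.5   4.8 110.6  -1.1  57.   13.7] [0.32472615 0.40423932 0.24260466] [[-0.944, 0.33, 0.001], [0.33, 0.944, -0.001], [-0.001, -0.001, -1.0]]
```

Emit:
move_arm:
  series:
    - {"x": -0.57, "y": -0.608, "z": 0, "ax": 0, "ay": 0, "az": 0, "hand": 1}
    - {"x": -0.57, "y": -0.608, "z": 0, "ax": 0, "ay": 0, "az": 0, "hand": 1}
    - {"x": -0.57, "y": -0.608, "z": 0, "ax": 0, "ay": 0, "az": 0, "hand": 1}
    - {"x": -0.57, "y": -0.608, "z": 0, "ax": 0, "ay": 0, "az": 0, "hand": 1}

```text
clock: 2.42
ee_pos: [0.4255, 0.1806, 0.2428]
ee_rot: [[-0.947, 0.321, 0.001], [0.321, 0.947, 0.001], [-0.001, 0.001, -1.0]]
wrist_force: [0.9, 0.2, -0.0]
gripper_width: 0.0854
```

Emit:
move_arm:
  series:
    - {"x": -0.57, "y": -0.608, "z": 0, "ax": 0, "ay": 0, "az": 0, "hand": 1}
    - {"x": -0.57, "y": -0.608, "z": 0, "ax": 0, "ay": 0, "az": 0, "hand": 1}
    - {"x": -0.57, "y": -0.608, "z": 0, "ax": 0, "ay": 0, "az": 0, "hand": 1}
    - {"x": -0.57, "y": -0.608, "z": 0, "ax": 0, "ay": 0, "az": 0, "hand": 1}
    - {"x": -0.57, "y": -0.608, "z": 0, "ax": 0, "ay": 0, "az": 0, "hand": 1}

```text
clock: 3.05
ee_pos: [0.5293, -0.0512, 0.2427]
ee_rot: [[-0.944, 0.33, 0.002], [0.33, 0.944, -0.002], [-0.002, -0.002, -1.0]]
wrist_force: [-0.1, 0.8, 0.4]
gripper_width: 0.0853
```

Run:
```python
from h import *
s=get_state();print(s['clock'],s['joint_positions'].round(1),s['ee_pos'],s['ee_rot'].round(3).tolist())
c=shot('wrist','w1')
cv2.imwrite('pics/w1b.png',cv2.resize(c['color'],(800,500),interpolation=2))
```

```text
3.05 [-22.7  14.3  25.6 110.1  -7.2  57.   76.8] [ 0.52932015 -0.05123868  0.24271635] [[-0.944, 0.33, 0.002], [0.33, 0.944, -0.002], [-0.002, -0.002, -1.0]]
```

View pics/w1b.png

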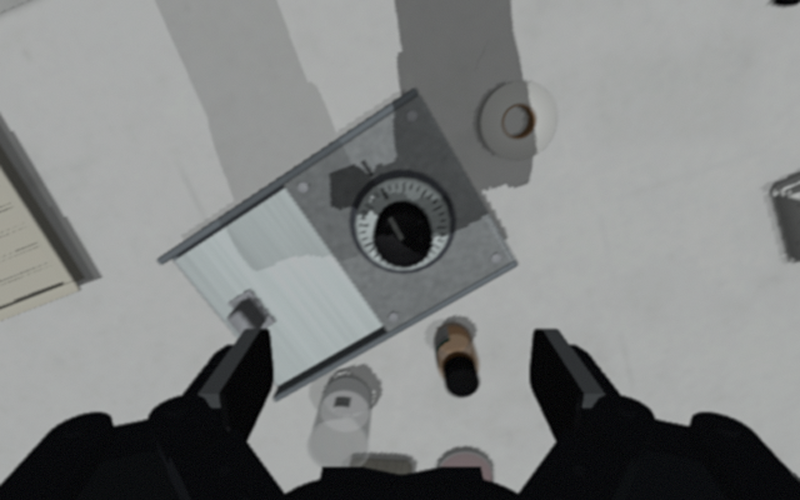

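Run:
```python
from h import *
a=cv2.imread('pics/w1.png')[110:240,250:400]
cv2.imwrite('pics/w1c.png',cv2.resize(a,None,fx=5,fy=4.6 and 5,interpolation=cv2.INTER_CUBIC)[:600])
c=camera('wrist');s=get_state()
R,p=s['ee_rot'],s['ee_pos'];T=c['T_tool_cam']
M=np.eye(4);M[:3,:3]=R;M[:3,3]=p;M=M@T
def ray(u,v,z):
    d=M[:3,:3]@[(u-c['cx'])/c['fx'],(v-c['cy'])/c['fy'],1];return M[:3,3]+d*(z-M[2,3])/d[2]
P=[ray(u/1.25,v/1.25,z)for u,v,z in[(415,90,.06),(160,262,.06),(517,264,.06),(277,395,.06),(404,222,.0675),(405,235,.106)]]
P=np.array(P);print(P.round(4));
print('ctr',P[:4].mean(0), [np.degrees(np.arctan2(*(P[i]-P[j])[1::-1])) for i,j in((0,1),(2,3))],[np.linalg.norm(P[i]-P[j]) for i,j in((0,1),(2,3),(0,2),(1,3))])
```

```text
[[ 0.445  -0.0078  0.06  ]
 [ 0.4985 -0.227   0.06  ]
 [ 0.5866  0.0261  0.06  ]
 [ 0.634  -0.1908  0.06  ]
 [ 0.5267 -0.0433  0.0675]
 [ 0.5258 -0.0426  0.106 ]]
ctr [ 0.54103748 -0.099853    0.06      ] [np.float64(103.73032918567472), np.float64(102.33839373043209)] [np.float64(0.22566602118787032), np.float64(0.22202434294733345), np.float64(0.1456221434174583), np.float64(0.1402591719958727)]
```

View pics/w1c.png

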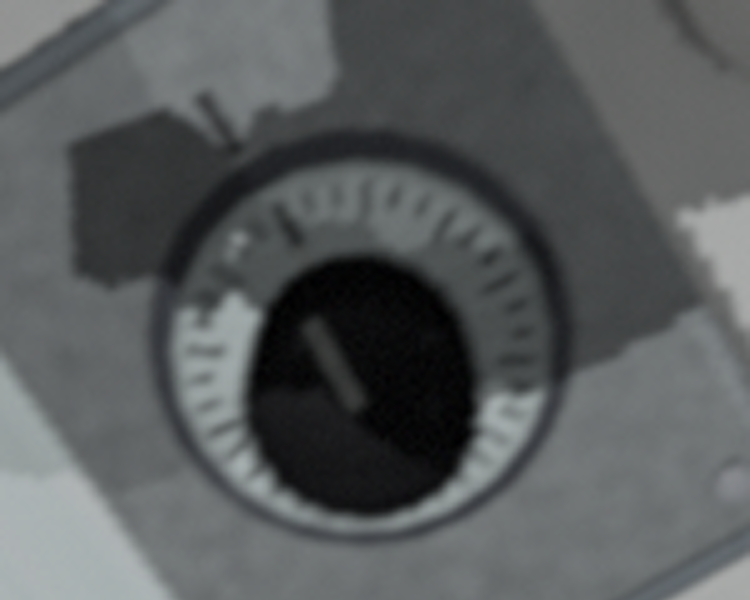

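Emit:
move_arm:
  series:
    - {"x": 0.013, "y": 0.017, "z": 0.2, "ax": 0, "ay": 0, "az": 0, "hand": 1}
    - {"x": 0.013, "y": 0.017, "z": 0.2, "ax": 0, "ay": 0, "az": 0, "hand": 1}
    - {"x": 0.013, "y": 0.017, "z": 0.2, "ax": 0, "ay": 0, "az": 0, "hand": 1}
    - {"x": 0.013, "y": 0.017, "z": 0.2, "ax": 0, "ay": 0, "az": 0, "hand": 1}

```text
clock: 3.65
ee_pos: [0.527, -0.0402, 0.1843]
ee_rot: [[-0.947, 0.322, 0.003], [0.322, 0.947, 0.001], [-0.003, 0.002, -1.0]]
wrist_force: [-0.0, -0.3, 0.0]
gripper_width: 0.0855
```

```bash
cat >> h.py <<'E'
def wr(f):
    s=get_state(); c=camera('wrist'); cv2.imwrite('pics/'+f+'.png',c['color'])
    M=np.eye(4);M[:3,:3]=s['ee_rot'];M[:3,3]=s['ee_pos'];M=M@c['T_tool_cam']
    def ray(u,v,z):
        d=M[:3,:3]@[(u-c['cx'])/c['fx'],(v-c['cy'])/c['fy'],1];return M[:3,3]+d*(z-M[2,3])/d[2]
    print(round(s['clock'],2),s['ee_pos'].round(4),s['ee_rot'].round(3).tolist(),s['wrist_force'].round(1),s['wrist_torque'].round(2),s['gripper_width'])
    np.savez('pics/'+f+'.npz',M=M,fx=c['fx'],cx=c['cx'],cy=c['cy'],pos=s['ee_pos'],rot=s['ee_rot'])
    return s,c,ray,M
def ray_of(f):
    z=np.load('pics/'+f+'.npz');M=z['M']
    def ray(u,v,zz):
        d=M[:3,:3]@[(u-z['cx'])/z['fx'],(v-z['cy'])/z['fx'],1];return M[:3,3]+d*(zz-M[2,3])/d[2]
    return ray
E
python3 - <<'E'
from h import *
s,c,ray,M=wr('w2')
print(s['joint_positions'].round(1))
cv2.imwrite('pics/w2b.png',cv2.resize(c['color'],(800,500),interpolation=2))
E
```

```text
3.65 [ 0.527  -0.0402  0.1843] [[-0.947, 0.322, 0.003], [0.322, 0.947, 0.001], [-0.003, 0.002, -1.0]] [-0.  -0.3  0. ] [ 0.02  0.   -0.05] 0.08547319681526103
[-22.3  18.3  24.2 113.9  -9.8  49.6  78.4]
```

View pics/w2b.png

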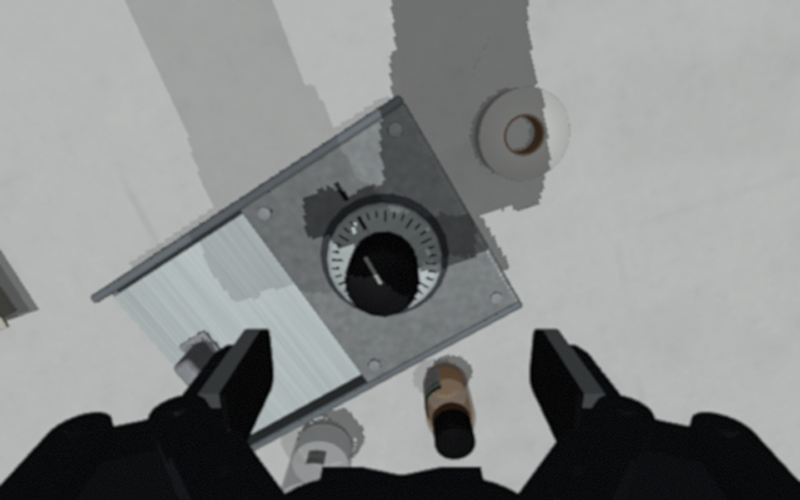

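Run:
```python
from h import *
ray=ray_of('w2')
g=cv2.cvtColor(cv2.imread('pics/w2.png'),cv2.COLOR_BGR2GRAY)
# black knob blob
m=(g<40).astype('uint8');n,l,st,ce=cv2.connectedComponentsWithStats(m)
for i in range(1,n):
    if 200<st[i][4]<8000: print(st[i],ce[i])
for nm,u,v,z in[('disc',385,254,.068),('corner-+',400,97,.06),('++',521,304,.06),('--',93,299,.06),('idx out',340,184,.06),('zero',362,222,.0695)]:
    print(nm,ray(u/1.25,v/1.25,z).round(4))
```

```text
[259 156  62  33 384] [285.359375 167.046875]
[321 160  38  54 291] [346.48109966 183.73539519]
[ 277  186   58   67 2926] [306.17805878 219.22624744]
[ 347  323   32   43 1129] [362.08768822 344.34809566]
disc [ 0.5271 -0.05    0.068 ]
corner-+ [ 0.4469 -0.0133  0.06  ]
++ [0.5885 0.0191 0.06  ]
-- [ 0.4983 -0.2346  0.06  ]
idx out [ 0.4808 -0.0616  0.06  ]
zero [ 0.5042 -0.0558  0.0695]
```

Emit:
move_arm:
  series:
    - {"x": -0.014, "y": -0.031, "z": 0.163, "ax": 0, "ay": 0, "az": 0, "hand": 1}
    - {"x": -0.014, "y": -0.031, "z": 0.163, "ax": 0, "ay": 0, "az": 0, "hand": 1}
    - {"x": -0.014, "y": -0.031, "z": 0.163, "ax": 0, "ay": 0, "az": 0, "hand": 1}
    - {"x": -0.014, "y": -0.031, "z": 0.163, "ax": 0, "ay": 0, "az": 0, "hand": 1}

```text
clock: 4.2
ee_pos: [0.5278, -0.0503, 0.1351]
ee_rot: [[-0.947, 0.323, 0.003], [0.323, 0.947, 0.001], [-0.003, 0.001, -1.0]]
wrist_force: [0.7, 0.7, -0.1]
gripper_width: 0.0853
```

Run:
```python
from h import *
s,c,ray,M=wr('w3')
print(s['joint_positions'].round(1))
cv2.imwrite('pics/w3b.png',cv2.resize(c['color'],(800,500),interpolation=2))
```

```text
4.2 [ 0.5278 -0.0503  0.1351] [[-0.947, 0.323, 0.003], [0.323, 0.947, 0.001], [-0.003, 0.001, -1.0]] [ 0.7  0.7 -0.1] [-0.02 -0.03 -0.03] 0.08527982042574851
[-19.7  22.6  22.9 115.9 -12.6  43.7  81.9]
```

View pics/w3b.png

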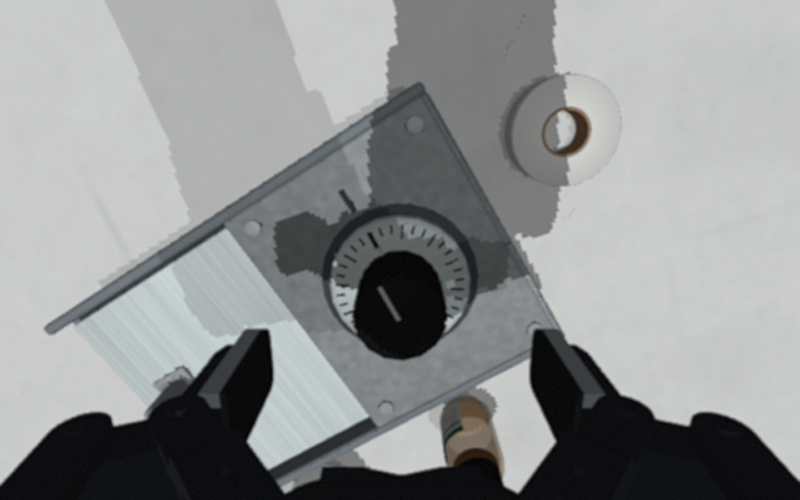

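Run:
```python
from h import *
ray=ray_of('w3');z=np.load('pics/w3.npz')
for nm,u,v,zz in[('disc',399.5,281,.066),('knobtop',400,308,.106),('knob far bottom edge?',400,358,.106),('idxo',341,190,.06),('zero',375,240,.0695)]:
    p=ray(u/1.25,v/1.25,zz);print(nm,p.round(4),(z['rot'].T@(p-z['pos'])).round(4))
```

```text
disc [ 0.5291 -0.0515  0.066 ] [-0.0014 -0.0008  0.0691]
knobtop [ 0.5251 -0.0498  0.106 ] [ 0.0028 -0.0004  0.0291]
knob far bottom edge? [ 0.5465 -0.0571  0.106 ] [-0.0198 -0.0004  0.0292]
idxo [ 0.4791 -0.0634  0.06  ] [ 0.0421 -0.0282  0.075 ]
zero [ 0.5048 -0.0552  0.0695] [ 0.0204 -0.0121  0.0656]
```

Emit:
move_arm:
  series:
    - {"x": -0.003, "y": -0.002, "z": 0.05, "ax": 0, "ay": 0, "az": 0, "hand": 1}
    - {"x": -0.003, "y": -0.002, "z": 0.1, "ax": 0, "ay": 0, "az": 0, "hand": 1}
    - {"x": -0.003, "y": -0.002, "z": 0.15, "ax": 0, "ay": 0, "az": 0, "hand": 1}
    - {"x": -0.003, "y": -0.002, "z": 0.165, "ax": 0, "ay": 0, "az": 0, "hand": 1}
    - {"x": -0.003, "y": -0.002, "z": 0.165, "ax": 0, "ay": 0, "az": 0, "hand": 1}

```text
clock: 4.88
ee_pos: [0.527, -0.0516, 0.0834]
ee_rot: [[-0.946, 0.323, -0.001], [0.323, 0.946, -0.0], [0.001, -0.001, -1.0]]
wrist_force: [0.4, 0.1, 0.3]
gripper_width: 0.0852
```

Run:
```python
from h import *
s,c,ray,M=wr('w4')
print(s['joint_positions'].round(1))
cv2.imwrite('pics/w4b.png',cv2.resize(c['color'],(800,500),interpolation=2))
c=shot('side','s4');cv2.imwrite('pics/s4b.png',cv2.resize(c['color'][150:350,180:420],None,fx=3,fy=3,interpolation=2))
```

```text
4.88 [ 0.527  -0.0516  0.0834] [[-0.946, 0.323, -0.001], [0.323, 0.946, -0.0], [0.001, -0.001, -1.0]] [0.4 0.1 0.3] [-0.   -0.02 -0.02] 0.08517507154477139
[-17.6  27.4  20.8 117.5 -15.4  37.8  84.4]
```

View pics/w4b.png

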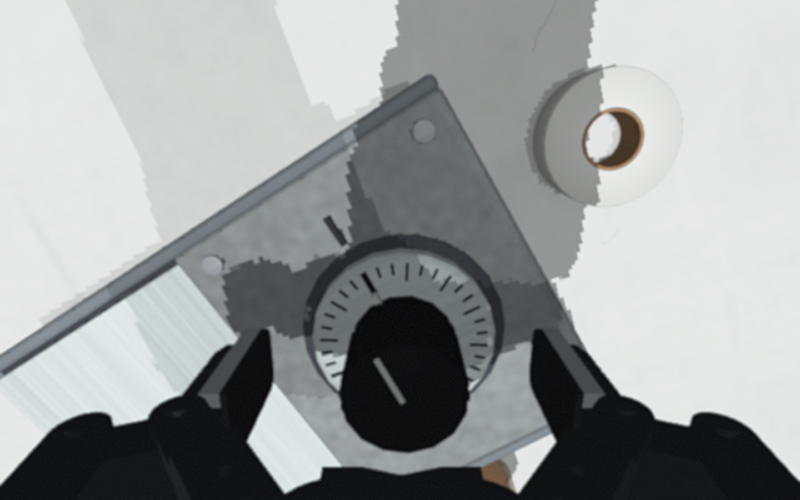

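View pics/s4b.png

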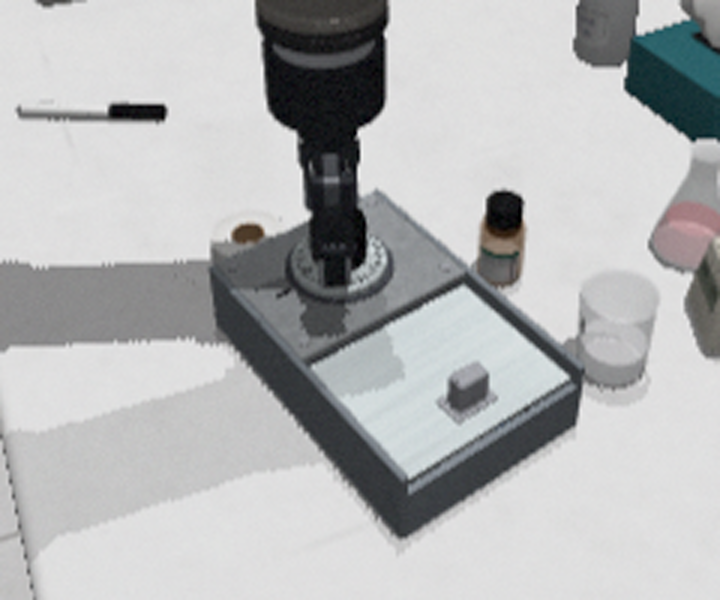

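Emit:
move_arm:
  series:
    - {"x": 0, "y": 0.003, "z": 0, "ax": 0, "ay": 0, "az": 0, "hand": 0.2}
    - {"x": 0, "y": 0.003, "z": 0, "ax": 0, "ay": 0, "az": 0, "hand": -0.2}
    - {"x": 0, "y": 0.003, "z": 0, "ax": 0, "ay": 0, "az": 0, "hand": -0.4}
    - {"x": 0, "y": 0.003, "z": 0, "ax": 0, "ay": 0, "az": 0, "hand": -1}
    - {"x": 0, "y": 0.003, "z": 0, "ax": 0, "ay": 0, "az": 0, "hand": -1}

```text
clock: 5.6
ee_pos: [0.5277, -0.0509, 0.0845]
ee_rot: [[-0.946, 0.323, 0.0], [0.323, 0.946, 0.0], [-0.0, 0.0, -1.0]]
wrist_force: [-2.3, 0.6, 5.5]
gripper_width: 0.0364
```

Run:
```python
from h import *
s,c,ray,M=wr('w5')
cv2.imwrite('pics/w5b.png',cv2.resize(c['color'],(800,500),interpolation=2))
```

```text
5.6 [ 0.5277 -0.0509  0.0845] [[-0.946, 0.323, 0.0], [0.323, 0.946, 0.0], [-0.0, 0.0, -1.0]] [-2.3  0.6  5.5] [-0.13  0.4  -0.03] 0.03641575116447186
```

View pics/w5b.png

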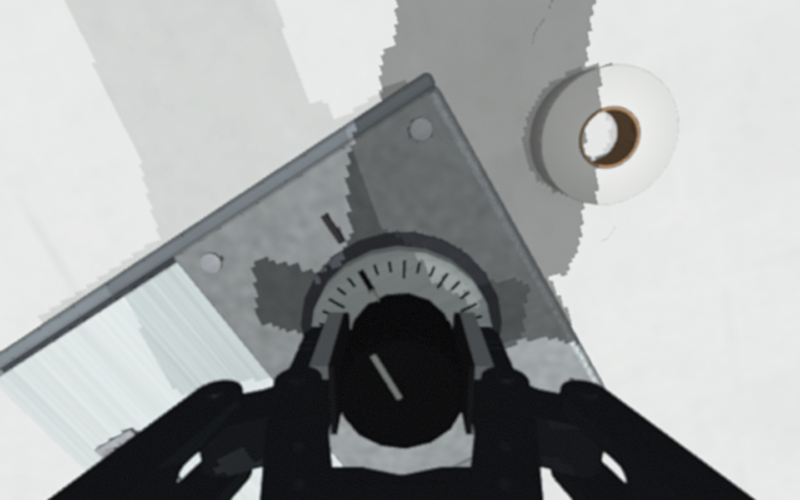

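Emit:
move_arm:
  series:
    - {"x": 0, "y": 0, "z": 0, "ax": 0, "ay": 0, "az": -0.06, "hand": -1}
    - {"x": 0, "y": 0, "z": 0, "ax": 0, "ay": 0, "az": -0.14, "hand": -1}
    - {"x": 0, "y": 0, "z": 0, "ax": 0, "ay": 0, "az": -0.22, "hand": -1}
    - {"x": 0, "y": 0, "z": 0, "ax": 0, "ay": 0, "az": -0.3, "hand": -1}
    - {"x": 0, "y": 0, "z": 0, "ax": 0, "ay": 0, "az": -0.36, "hand": -1}

```text
clock: 6.28
ee_pos: [0.5275, -0.0524, 0.0845]
ee_rot: [[-0.999, -0.049, 0.0], [-0.049, 0.999, -0.001], [-0.0, -0.001, -1.0]]
wrist_force: [-1.7, -5.2, 4.6]
gripper_width: 0.0364
```

```bash
cat >> h.py <<'E'
def yaw(s): return np.degrees(np.arctan2(s['ee_rot'][1,0],s['ee_rot'][0,0]))
def top(f,ax=(0.5285,-0.0513),z=.0695,k=8):
    # rectified: px k per mm, 80 mm field; box-index direction up
    d=np.load('pics/'+f+'.npz');M=d['M'];im=cv2.imread('pics/'+f+'.png');n=75*k
    i,j=np.meshgrid(np.arange(n),np.arange(n));a=(i-n/2)/k/1e3;b=(j-n/2)/k/1e3
    X=np.stack([ax[0]+b,ax[1]-0*a+a,0*a+z],-1)  # rows: world x down, cols: world y right
    Y=(X-M[:3,3])@M[:3,:3]
    u=d['fx']*Y[...,0]/Y[...,2]+d['cx'];v=d['fx']*Y[...,1]/Y[...,2]+d['cy']
    o=cv2.remap(im,u.astype('f4'),v.astype('f4'),cv2.INTER_CUBIC)
    cv2.circle(o,(n//2,n//2),int(34*k),(0,0,255),1);cv2.circle(o,(n//2,n//2),4,(0,0,255),-1)
    cv2.imwrite('pics/'+f+'t.png',o)
E
python3 - <<'E'
from h import *
s,c,ray,M=wr('w6');print(yaw(s))
top('w5');top('w6')
a=cv2.imread('pics/w5t.png');b=cv2.imread('pics/w6t.png');cv2.imwrite('pics/t56.png',cv2.resize(np.hstack([a,b]),None,fx=.66,fy=.66,interpolation=3))
E
```

```text
6.28 [ 0.5275 -0.0524  0.0845] [[-0.999, -0.049, 0.0], [-0.049, 0.999, -0.001], [-0.0, -0.001, -1.0]] [-1.7 -5.2  4.6] [-0.92  0.45 -0.08] 0.036411574156392575
-177.20319709864776
```

View pics/t56.png

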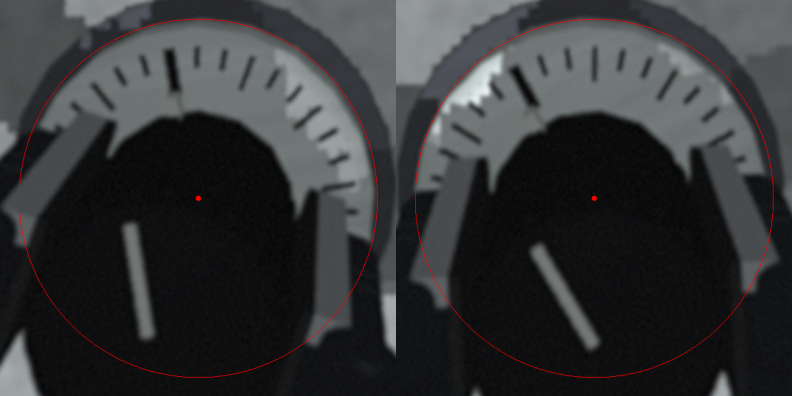

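```bash
cat >> h.py <<'E'
def prof(f,ax,r0=26.5,r1=30.5,z=.0695):
    d=np.load('pics/'+f+'.npz');M=d['M'];im=cv2.cvtColor(cv2.imread('pics/'+f+'.png'),cv2.COLOR_BGR2GRAY)
    th=np.radians(np.arange(90,270,.25))  # world angle
    R=np.linspace(r0,r1,9)/1e3
    X=np.stack([ax[0]+np.outer(R,np.cos(th)),ax[1]+np.outer(R,np.sin(th)),np.full((9,th.size),z)],-1)
    Y=(X-M[:3,3])@M[:3,:3]
    u=d['fx']*Y[...,0]/Y[...,2]+d['cx'];v=d['fx']*Y[...,1]/Y[...,2]+d['cy']
    p=cv2.remap(im,u.astype('f4'),v.astype('f4'),cv2.INTER_CUBIC).astype(float)
    return np.degrees(th),p
def dial(f,show=True):
    """fit axis+phase: ticks each 10 deg, then longest mark angle"""
    from scipy.ndimage import gaussian_filter1d as gf
    best=None
    d=np.load('pics/'+f+'.npz');y0=np.degrees(np.arctan2(d['rot'][1,0],d['rot'][0,0]))%360
    for dx in np.arange(-4,4.1,.5):
        for dy in np.arange(-4,4.1,.5):
            ax=(.5285+dx/1e3,-.0513+dy/1e3);th,p=prof(f,ax)
            q=p.mean(0);q=gf(q,2)-gf(q,18);w=(abs(th-y0)<48);q=q/ (np.std(q[w])+5)
            q=np.clip(q,-3,1)
            cph=np.sum(q[w]*np.exp(1j*np.radians(36*th[w])))
            if best is None or abs(cph)>best[0]: best=(abs(cph),ax,cph)
    _,ax,cph=best
    ph=(np.degrees(np.angle(-cph))/36)%10   # tick centre angle mod 10
    th,p=prof(f,ax,21.5,24)
    q=p.mean(0);q=gf(q,2)-gf(q,25);w=(abs(th-y0)<55)
    q=np.where(w,q,99);
    c=th[q.argmin()];n=ph+10*np.round((c-ph)/10)
    print(f,'axis',np.round(ax,4),'phase',ph.round(2),'innerdark',c,'mark',n.round(2),'rel yaw',(n-y0).round(2), 'yaw',y0.round(2))
    return n
E
python3 - <<'E'
from h import *
for f in('w3','w4','w5','w6'):dial(f)
E
```

```text
w3 axis [ 0.5305 -0.0523] phase 8.67 innerdark 188.25 mark 188.67 rel yaw 27.49 yaw 161.17
w4 axis [ 0.5305 -0.0523] phase 8.53 innerdark 188.5 mark 188.53 rel yaw 27.38 yaw 161.15
w5 axis [ 0.5305 -0.0523] phase 8.58 innerdark 188.25 mark 188.58 rel yaw 27.43 yaw 161.14
w6 axis [ 0.5305 -0.0513] phase 9.73 innerdark 209.75 mark 209.73 rel yaw 26.93 yaw 182.8
```

Run:
```python
from h import *
# top view at z=.06, centred between axis and index, all of w4
for f in('w4','w6'):
    d=np.load('pics/'+f+'.npz');M=d['M'];im=cv2.imread('pics/'+f+'.png');k=6
    n=np.zeros((480,780,3))
    j,i=np.mgrid[0:480,0:780]
    X=np.stack([.43+j/k/1e3,-.12+i/k/1e3,0*i+.0602],-1)
    Y=(X-M[:3,3])@M[:3,:3];u=d['fx']*Y[...,0]/Y[...,2]+d['cx'];v=d['fx']*Y[...,1]/Y[...,2]+d['cy']
    cv2.imwrite('pics/'+f+'d.png',cv2.remap(im,u.astype('f4'),v.astype('f4'),cv2.INTER_CUBIC))
```

```text
(no output)
```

View pics/w4d.png

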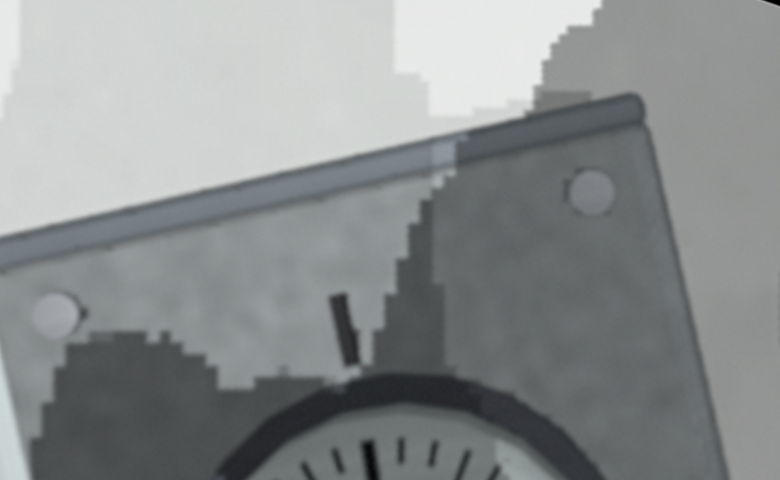

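View pics/w6d.png

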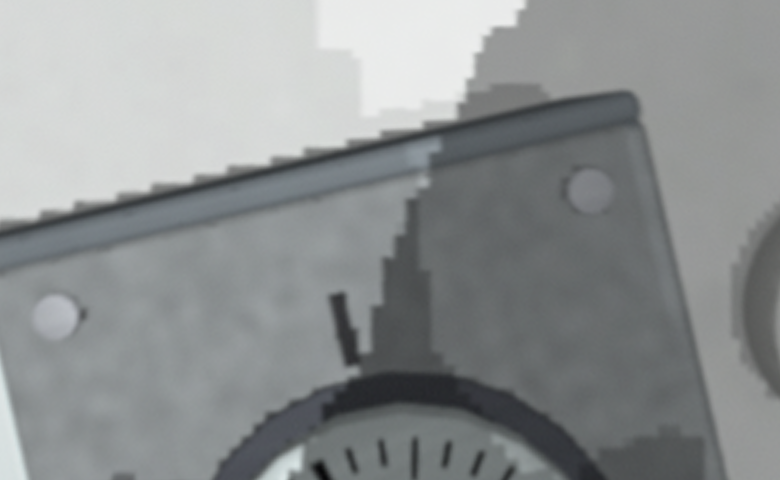

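Run:
```python
from h import *
from scipy.optimize import minimize
from scipy.ndimage import gaussian_filter1d as gf
def fit(f,z):
    d=np.load('pics/'+f+'.npz');y0=np.degrees(np.arctan2(d['rot'][1,0],d['rot'][0,0]))%360
    def sc(a,full=False):
        ax=(a[0]/1e3,a[1]/1e3);th,p=prof(f,ax,z=z)
        q=p.mean(0);q=gf(q,2)-gf(q,18);w=(abs(th-y0)<48);q=np.clip(q/(np.std(q[w])+5),-3,1)
        c=np.sum(q[w]*np.exp(1j*np.radians(36*th[w])));return c if full else -abs(c)
    r=minimize(sc,(530.5,-52.3),method='Nelder-Mead',options=dict(initial_simplex=[(530,-52),(531.5,-52),(530,-53.5)]))
    c=sc(r.x,True);return r.x.round(2),r.fun.round(1),(np.degrees(np.angle(-c))/36)%10
for f in('w3','w4','w5','w6'):
    for z in(.0655,.0695): print(f,z,fit(f,z))
# index line pts
for f,pts in(('w4',[(338,296),(353,364)]),('w6',[(337,295),(353,363)])):
  for u,v in pts:
    x,y=.43+v/6e3,-.12+u/6e3
    for ax in((.5305,-.0523),(.5300,-.0520)): print(f,x,y,np.degrees(np.arctan2(y-ax[1],x-ax[0]))%360)
```

```text
w3 0.0655 (array([531.96, -52.56]), np.float64(-183.6), np.float64(9.088817474056944))
w3 0.0695 (array([530.45, -52.14]), np.float64(-188.2), np.float64(8.915490723252711))
w4 0.0655 (array([532.73, -53.04]), np.float64(-176.7), np.float64(8.542281723652577))
w4 0.0695 (array([530.7, -52.3]), np.float64(-185.1), np.float64(8.625187777357873))
w5 0.0655 (array([532.48, -52.85]), np.float64(-183.0), np.float64(8.799950409425605))
w5 0.0695 (array([530.51, -52.09]), np.float64(-189.7), np.float64(8.931528700613226))
w6 0.0655 (array([532.67, -51.32]), np.float64(-180.4), np.float64(9.520862555958269))
w6 0.0695 (array([530.61, -51.34]), np.float64(-185.4), np.float64(9.640347590333162))
w4 0.47933333333333333 -0.06366666666666666 192.52485545838084
w4 0.47933333333333333 -0.06366666666666666 192.96708398312126
w4 0.49066666666666664 -0.06116666666666666 192.54911275995843
w4 0.49066666666666664 -0.06116666666666666 193.11867179651225
w6 0.47916666666666663 -0.06383333333333333 192.6626761092785
w6 0.47916666666666663 -0.06383333333333333 193.104326144697
w6 0.4905 -0.06116666666666666 192.49847108322902
w6 0.4905 -0.06116666666666666 193.06522153684728
```

Emit:
move_arm:
  series:
    - {"x": 0, "y": 0, "z": 0, "ax": 0, "ay": 0, "az": -0.025, "hand": -1}
    - {"x": 0, "y": 0, "z": 0, "ax": 0, "ay": 0, "az": -0.052, "hand": -1}
    - {"x": 0, "y": 0, "z": 0, "ax": 0, "ay": 0, "az": -0.052, "hand": -1}
    - {"x": 0, "y": 0, "z": 0, "ax": 0, "ay": 0, "az": -0.052, "hand": -1}

```text
clock: 6.82
ee_pos: [0.5275, -0.0526, 0.0845]
ee_rot: [[-0.995, -0.1, 0.0], [-0.1, 0.995, -0.002], [-0.0, -0.002, -1.0]]
wrist_force: [-2.0, -4.6, 6.7]
gripper_width: 0.0362
```

Run:
```python
from h import *
s,c,ray,M=wr('w7');dial('w7')
f='w7'
d=np.load('pics/'+f+'.npz');M=d['M'];im=cv2.imread('pics/'+f+'.png');k=10
j,i=np.mgrid[0:550,0:780]
for zz,nm in((.0602,'lo'),(.0695,'hi')):
    X=np.stack([.47+j/k/1e3,-.09+i/k/1e3,0*i+zz],-1)
    Y=(X-M[:3,3])@M[:3,:3];u=d['fx']*Y[...,0]/Y[...,2]+d['cx'];v=d['fx']*Y[...,1]/Y[...,2]+d['cy']
    o=cv2.remap(im,u.astype('f4'),v.astype('f4'),cv2.INTER_CUBIC)
    if nm=='lo': L=o
E=np.where((((X[...,0]-.5305)**2+(X[...,1]+.0521)**2)<.034**2)[...,None],o,L)
for a,cl in((192.8,(0,0,255)),):
    a=np.radians(a);p=lambda r:(int((-.0521+r*np.sin(a)+.09)*1e4),int((.5305+r*np.cos(a)-.47)*1e4))
    cv2.line(E,p(.024),p(.0345),cl,1)
cv2.imwrite('pics/w7c.png',E)
```

```text
6.83 [ 0.5275 -0.0526  0.0845] [[-0.995, -0.1, 0.0], [-0.1, 0.995, -0.002], [-0.0, -0.002, -1.0]] [-2.  -4.6  6.7] [-1.08  0.43 -0.07] 0.03618876480778612
w7 axis [ 0.5305 -0.0513] phase 3.38 innerdark 213.25 mark 213.38 rel yaw 27.66 yaw 185.72
```

View pics/w7c.png

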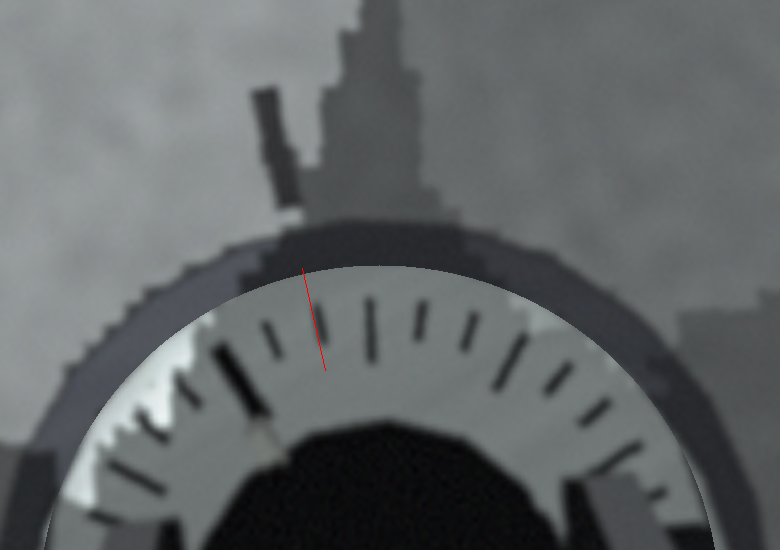

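Emit:
move_arm:
  series:
    - {"x": 0, "y": 0, "z": 0, "ax": 0, "ay": 0, "az": 0, "hand": -1}
    - {"x": 0, "y": 0, "z": 0, "ax": 0, "ay": 0, "az": 0, "hand": -1}
    - {"x": 0, "y": 0, "z": 0, "ax": 0, "ay": 0, "az": 0, "hand": -1}
    - {"x": 0, "y": 0, "z": 0, "ax": 0, "ay": 0, "az": 0, "hand": -1}
    - {"x": 0, "y": 0, "z": 0, "ax": 0, "ay": 0, "az": 0, "hand": -1}

```text
clock: 7.5
ee_pos: [0.5275, -0.0526, 0.0844]
ee_rot: [[-0.995, -0.1, 0.0], [-0.1, 0.995, -0.002], [-0.0, -0.002, -1.0]]
wrist_force: [-3.0, -5.0, 5.4]
gripper_width: 0.0367
```

Emit:
move_arm:
  series:
    - {"x": 0, "y": 0, "z": 0, "ax": 0, "ay": 0, "az": 0, "hand": -1}
    - {"x": 0, "y": 0, "z": 0, "ax": 0, "ay": 0, "az": 0, "hand": -1}
    - {"x": 0, "y": 0, "z": 0, "ax": 0, "ay": 0, "az": 0, "hand": -1}
    - {"x": 0, "y": 0, "z": 0, "ax": 0, "ay": 0, "az": 0, "hand": -1}
    - {"x": 0, "y": 0, "z": 0, "ax": 0, "ay": 0, "az": 0, "hand": -1}

```text
clock: 8.12
ee_pos: [0.5275, -0.0526, 0.0845]
ee_rot: [[-0.995, -0.1, 0.0], [-0.1, 0.995, -0.002], [-0.0, -0.002, -1.0]]
wrist_force: [-2.8, -5.2, 7.0]
gripper_width: 0.0365
```

Run:
```python
from h import *
s,c,ray,M=wr('w8');dial('w8')
```

```text
8.12 [ 0.5275 -0.0526  0.0845] [[-0.995, -0.1, 0.0], [-0.1, 0.995, -0.002], [-0.0, -0.002, -1.0]] [-2.8 -5.2  7. ] [-1.09  0.48 -0.06] 0.03645165875480139
w8 axis [ 0.5305 -0.0513] phase 3.33 innerdark 213.0 mark 213.33 rel yaw 27.61 yaw 185.72
```

Emit:
move_arm:
  series:
    - {"x": 0, "y": 0, "z": 0, "ax": 0, "ay": 0, "az": 0.07, "hand": -1}
    - {"x": 0, "y": 0, "z": 0, "ax": 0, "ay": 0, "az": 0.17, "hand": -1}
    - {"x": 0, "y": 0, "z": 0, "ax": 0, "ay": 0, "az": 0.27, "hand": -1}
    - {"x": 0, "y": 0, "z": 0, "ax": 0, "ay": 0, "az": 0.37, "hand": -1}
    - {"x": 0, "y": 0, "z": 0, "ax": 0, "ay": 0, "az": 0.47, "hand": -1}

```text
clock: 8.8
ee_pos: [0.5278, -0.0507, 0.0845]
ee_rot: [[-0.923, 0.384, 0.001], [0.384, 0.923, 0.0], [-0.0, 0.001, -1.0]]
wrist_force: [-2.1, -0.5, 6.1]
gripper_width: 0.0364
```

Emit:
move_arm:
  series:
    - {"x": 0, "y": 0, "z": 0, "ax": 0, "ay": 0, "az": 0.1, "hand": -1}
    - {"x": 0, "y": 0, "z": 0, "ax": 0, "ay": 0, "az": 0.2, "hand": -1}
    - {"x": 0, "y": 0, "z": 0, "ax": 0, "ay": 0, "az": 0.3, "hand": -1}
    - {"x": 0, "y": 0, "z": 0, "ax": 0, "ay": 0, "az": 0.38, "hand": -1}
    - {"x": 0, "y": 0, "z": 0, "ax": 0, "ay": 0, "az": 0.38, "hand": -1}

```text
clock: 9.43
ee_pos: [0.5286, -0.0493, 0.0845]
ee_rot: [[-0.706, 0.708, 0.002], [0.708, 0.706, 0.001], [-0.0, 0.002, -1.0]]
wrist_force: [1.8, 3.7, 5.6]
gripper_width: 0.0364
```

Run:
```python
from h import *
s,c,ray,M=wr('w9');dial('w9');print(s['joint_positions'].round(1))
```

```text
9.43 [ 0.5286 -0.0493  0.0845] [[-0.706, 0.708, 0.002], [0.708, 0.706, 0.001], [-0.0, 0.002, -1.0]] [1.8 3.7 5.6] [ 0.58 -0.08  0.01] 0.03636073426360247
w9 axis [ 0.5305 -0.0518] phase 4.94 innerdark 165.0 mark 164.94 rel yaw 30.02 yaw 134.92
[-23.1  28.5  27.7 117.7 -21.   38.4  63.3]
```

Emit:
move_arm:
  series:
    - {"x": 0, "y": 0, "z": 0, "ax": 0, "ay": 0, "az": 0.02, "hand": -1}
    - {"x": 0, "y": 0, "z": 0, "ax": 0, "ay": 0, "az": 0.036, "hand": -1}
    - {"x": 0, "y": 0, "z": 0, "ax": 0, "ay": 0, "az": 0.036, "hand": -1}
    - {"x": 0, "y": 0, "z": 0, "ax": 0, "ay": 0, "az": 0.036, "hand": -1}

```text
clock: 9.98
ee_pos: [0.5287, -0.0493, 0.0845]
ee_rot: [[-0.679, 0.734, 0.002], [0.734, 0.679, 0.002], [-0.0, 0.002, -1.0]]
wrist_force: [0.6, 4.4, 5.6]
gripper_width: 0.0365
```

```bash
cat >> h.py <<'E'
def comp(f,axc=(.5305,-.0519)):
    d=np.load('pics/'+f+'.npz');M=d['M'];im=cv2.imread('pics/'+f+'.png');k=10
    j,i=np.mgrid[0:550,0:780]
    for zz,nm in((.0602,'lo'),(.0695,'hi')):
        X=np.stack([.47+j/k/1e3,-.09+i/k/1e3,0*i+zz],-1)
        Y=(X-M[:3,3])@M[:3,:3];u=d['fx']*Y[...,0]/Y[...,2]+d['cx'];v=d['fx']*Y[...,1]/Y[...,2]+d['cy']
        o=cv2.remap(im,u.astype('f4'),v.astype('f4'),cv2.INTER_CUBIC)
        if nm=='lo': L=o
    E=np.where((((X[...,0]-axc[0])**2+(X[...,1]-axc[1])**2)<.034**2)[...,None],o,L)
    a=np.radians(192.8);p=lambda r:(int((axc[1]+r*np.sin(a)+.09)*1e4),int((axc[0]+r*np.cos(a)-.47)*1e4))
    cv2.line(E,p(.024),p(.0345),(0,0,255),1)
    cv2.imwrite('pics/'+f+'c.png',E)
E
python3 - <<'E'
from h import *
s,c,ray,M=wr('w10');dial('w10');comp('w10')
E
```

```text
9.97 [ 0.5287 -0.0493  0.0845] [[-0.679, 0.734, 0.002], [0.734, 0.679, 0.002], [-0.0, 0.002, -1.0]] [0.6 4.4 5.6] [ 0.85 -0.22  0.02] 0.03653380979823545
w10 axis [ 0.531  -0.0513] phase 4.19 innerdark 164.5 mark 164.19 rel yaw 31.43 yaw 132.76
```

View pics/w10c.png

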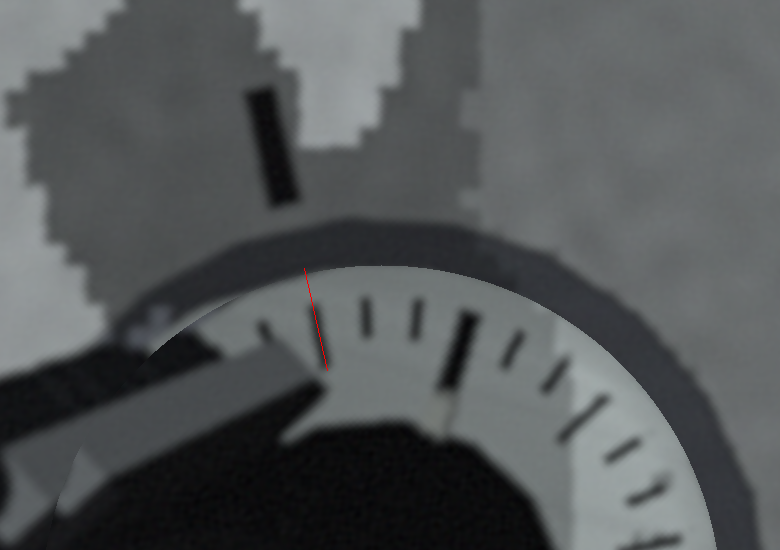

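Emit:
move_arm:
  series:
    - {"x": 0, "y": 0, "z": 0, "ax": 0, "ay": 0, "az": 0.012, "hand": -1}
    - {"x": 0, "y": 0, "z": 0, "ax": 0, "ay": 0, "az": 0.012, "hand": -1}
    - {"x": 0, "y": 0, "z": 0, "ax": 0, "ay": 0, "az": 0.012, "hand": -1}
    - {"x": 0, "y": 0, "z": 0, "ax": 0, "ay": 0, "az": 0.012, "hand": -1}
    - {"x": 0, "y": 0, "z": 0, "ax": 0, "ay": 0, "az": 0.012, "hand": -1}

```text
clock: 10.65
ee_pos: [0.5288, -0.0492, 0.0845]
ee_rot: [[-0.67, 0.743, 0.002], [0.743, 0.67, 0.002], [-0.0, 0.003, -1.0]]
wrist_force: [1.1, 3.9, 5.5]
gripper_width: 0.036
```

Emit:
move_arm:
  series:
    - {"x": 0, "y": 0, "z": 0, "ax": 0, "ay": 0, "az": 0, "hand": -1}
    - {"x": 0, "y": 0, "z": 0, "ax": 0, "ay": 0, "az": 0, "hand": -1}
    - {"x": 0, "y": 0, "z": 0, "ax": 0, "ay": 0, "az": 0, "hand": -1}
    - {"x": 0, "y": 0, "z": 0, "ax": 0, "ay": 0, "az": 0, "hand": -1}
    - {"x": 0, "y": 0, "z": 0, "ax": 0, "ay": 0, "az": 0, "hand": -1}

```text
clock: 11.28
ee_pos: [0.5288, -0.0492, 0.0845]
ee_rot: [[-0.67, 0.743, 0.002], [0.743, 0.67, 0.002], [-0.0, 0.003, -1.0]]
wrist_force: [1.7, 3.8, 5.4]
gripper_width: 0.0367
```

Run:
```python
from h import *
s,c,ray,M=wr('w11');dial('w11');comp('w11')
```

```text
11.28 [ 0.5288 -0.0492  0.0845] [[-0.67, 0.743, 0.002], [0.743, 0.67, 0.002], [-0.0, 0.003, -1.0]] [1.7 3.8 5.4] [ 0.9  -0.26  0.07] 0.036700980032820435
w11 axis [ 0.53   -0.0528] phase 0.25 innerdark 160.0 mark 160.25 rel yaw 28.21 yaw 132.04
```

View pics/w11c.png

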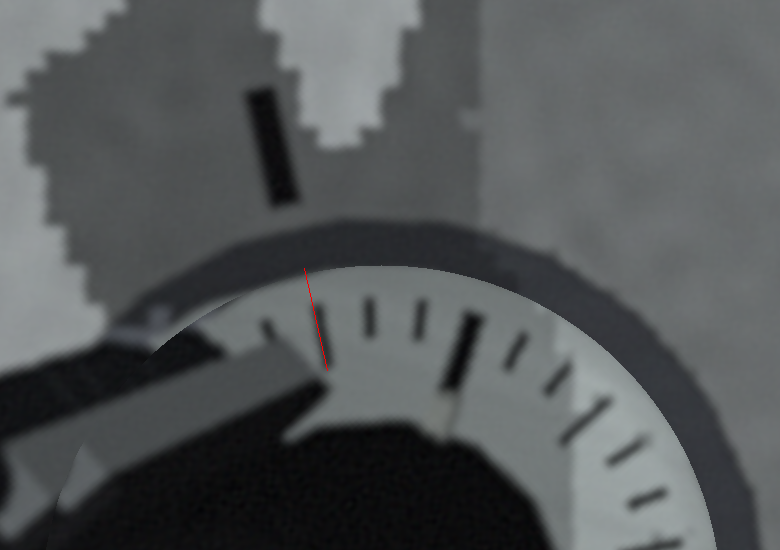

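Emit:
move_arm:
  series:
    - {"x": 0, "y": 0, "z": 0, "ax": 0, "ay": 0, "az": -0.08, "hand": -1}
    - {"x": 0, "y": 0, "z": 0, "ax": 0, "ay": 0, "az": -0.18, "hand": -1}
    - {"x": 0, "y": 0, "z": 0, "ax": 0, "ay": 0, "az": -0.29, "hand": -1}
    - {"x": 0, "y": 0, "z": 0, "ax": 0, "ay": 0, "az": -0.4, "hand": -1}
    - {"x": 0, "y": 0, "z": 0, "ax": 0, "ay": 0, "az": -0.51, "hand": -1}

```text
clock: 11.95
ee_pos: [0.5276, -0.051, 0.0844]
ee_rot: [[-0.955, 0.296, 0.0], [0.296, 0.955, -0.0], [-0.0, 0.0, -1.0]]
wrist_force: [-2.2, 0.2, 7.3]
gripper_width: 0.0362
```

Emit:
move_arm:
  series:
    - {"x": 0, "y": 0, "z": 0, "ax": 0, "ay": 0, "az": -0.11, "hand": -1}
    - {"x": 0, "y": 0, "z": 0, "ax": 0, "ay": 0, "az": -0.22, "hand": -1}
    - {"x": 0, "y": 0, "z": 0, "ax": 0, "ay": 0, "az": -0.33, "hand": -1}
    - {"x": 0, "y": 0, "z": 0, "ax": 0, "ay": 0, "az": -0.43, "hand": -1}
    - {"x": 0, "y": 0, "z": 0, "ax": 0, "ay": 0, "az": -0.51, "hand": -1}

```text
clock: 12.58
ee_pos: [0.5275, -0.0532, 0.0844]
ee_rot: [[-0.974, -0.228, 0.001], [-0.228, 0.974, -0.002], [-0.0, -0.002, -1.0]]
wrist_force: [-0.9, -5.7, 6.7]
gripper_width: 0.0365
```

Emit:
move_arm:
  series:
    - {"x": 0, "y": 0, "z": 0, "ax": 0, "ay": 0, "az": 0, "hand": -1}
    - {"x": 0, "y": 0, "z": 0, "ax": 0, "ay": 0, "az": 0, "hand": -1}

```text
clock: 12.82
ee_pos: [0.5275, -0.0531, 0.0844]
ee_rot: [[-0.974, -0.225, 0.001], [-0.225, 0.974, -0.002], [-0.0, -0.002, -1.0]]
wrist_force: [-1.8, -5.5, 7.3]
gripper_width: 0.0364
```

Run:
```python
from h import *
s,c,ray,M=wr('w12');dial('w12');comp('w12');print(s['joint_positions'].round(1))
```

```text
12.82 [ 0.5275 -0.0531  0.0844] [[-0.974, -0.225, 0.001], [-0.225, 0.974, -0.002], [-0.0, -0.002, -1.0]] [-1.8 -5.5  7.3] [-1.02  0.29 -0.08] 0.0364383373226081
w12 axis [ 0.5305 -0.0513] phase 0.74 innerdark 220.5 mark 220.74 rel yaw 27.71 yaw 193.02
[-10.9  26.4  12.4 117.   -8.8  37.4 110.2]
```

View pics/w12c.png

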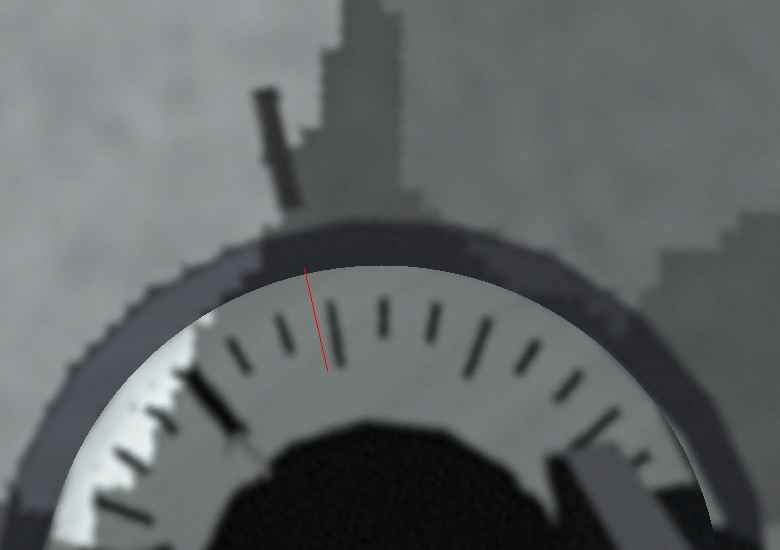

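Emit:
move_arm:
  series:
    - {"x": 0, "y": 0, "z": 0, "ax": 0, "ay": 0, "az": -0.04, "hand": -1}
    - {"x": 0, "y": 0, "z": 0, "ax": 0, "ay": 0, "az": -0.08, "hand": -1}
    - {"x": 0, "y": 0, "z": 0, "ax": 0, "ay": 0, "az": -0.1, "hand": -1}
    - {"x": 0, "y": 0, "z": 0, "ax": 0, "ay": 0, "az": -0.1, "hand": -1}

```text
clock: 13.38
ee_pos: [0.5276, -0.0536, 0.0845]
ee_rot: [[-0.945, -0.326, 0.001], [-0.326, 0.945, -0.002], [0.0, -0.003, -1.0]]
wrist_force: [-1.0, -6.8, 7.3]
gripper_width: 0.0363
```

Run:
```python
from h import *
s,c,ray,M=wr('w13');dial('w13')
```

```text
13.38 [ 0.5276 -0.0536  0.0845] [[-0.945, -0.326, 0.001], [-0.326, 0.945, -0.002], [0.0, -0.003, -1.0]] [-1.  -6.8  7.3] [-1.25  0.25 -0.1 ] 0.036294279147393076
w13 axis [ 0.5305 -0.0513] phase 6.41 innerdark 226.0 mark 226.41 rel yaw 27.39 yaw 199.02
```

Still free at 33.6°. Continue.

Emit:
move_arm:
  series:
    - {"x": 0, "y": 0, "z": 0, "ax": 0, "ay": 0, "az": -0.04, "hand": -1}
    - {"x": 0, "y": 0, "z": 0, "ax": 0, "ay": 0, "az": -0.08, "hand": -1}
    - {"x": 0, "y": 0, "z": 0, "ax": 0, "ay": 0, "az": -0.1, "hand": -1}
    - {"x": 0, "y": 0, "z": 0, "ax": 0, "ay": 0, "az": -0.1, "hand": -1}

```text
clock: 13.92
ee_pos: [0.5278, -0.054, 0.0845]
ee_rot: [[-0.906, -0.423, 0.001], [-0.423, 0.906, -0.003], [0.0, -0.003, -1.0]]
wrist_force: [-1.0, -6.9, 5.6]
gripper_width: 0.0365
```

Run:
```python
from h import *
s,c,ray,M=wr('w14');dial('w14')
```

```text
13.93 [ 0.5278 -0.054   0.0845] [[-0.906, -0.423, 0.001], [-0.423, 0.906, -0.003], [0.0, -0.003, -1.0]] [-1.  -6.9  5.6] [-1.45  0.18 -0.1 ] 0.036495014412251246
w14 axis [ 0.531  -0.0528] phase 7.51 innerdark 226.75 mark 227.51 rel yaw 22.52 yaw 204.99
```

Run:
```python
from h import *
comp('w14',(.5305,-.0519));comp('w13')
a=cv2.imread('pics/w13c.png')[220:550,50:560];b=cv2.imread('pics/w14c.png')[220:550,50:560]
cv2.imwrite('pics/cmp.png',cv2.resize(np.vstack([a,b]),None,fx=.9,fy=.9))
```

```text
(no output)
```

View pics/cmp.png

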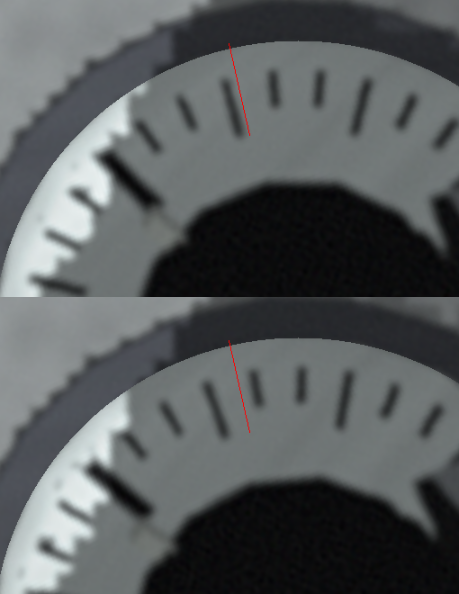

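```bash
cat >> h.py <<'E'
def dfix(f,ax=(.5305,-.0516)):
    from scipy.ndimage import gaussian_filter1d as gf
    d=np.load('pics/'+f+'.npz');y0=np.degrees(np.arctan2(d['rot'][1,0],d['rot'][0,0]))%360
    th,p=prof(f,ax,21.,24.5);q=p.mean(0);q=gf(q,2)-gf(q,25)
    w=(th>y0+5)&(th<min(y0+50,265)); i=np.where(w,q,99).argmin(); sl=slice(i-12,i+13); wt=np.clip(-q[sl],0,None);wt-=min(wt.min(),0);m=(th[sl]*wt).sum()/wt.sum()
    # pointer: bright, r 18.5..20.5
    th,p=prof(f,ax,19.,20.3,z=.071);q=p.mean(0);q=gf(q,2)-gf(q,20);w=abs(th-m-5)<20;k=np.where(w,q,-99).argmax()
    print(f,'yaw',y0.round(2),'mark',m.round(2),'mark-yaw',(m-y0).round(2),'pointer?',th[k],'dial',(m-192.8).round(2))
E
python3 - <<'E'
from h import *
for i in(4,5,6,7,8,9,10,11,12,13,14):dfix(f'w{i}')
E
```

```text
w4 yaw 161.15 mark 190.2 mark-yaw 29.05 pointer? 192.75 dial -2.6
w5 yaw 161.14 mark 190.03 mark-yaw 28.88 pointer? 192.00000000000003 dial -2.77
w6 yaw 182.8 mark 209.39 mark-yaw 26.59 pointer? 214.25 dial 16.59
w7 yaw 185.72 mark 212.95 mark-yaw 27.23 pointer? 217.0 dial 20.15
w8 yaw 185.72 mark 212.85 mark-yaw 27.13 pointer? 216.75 dial 20.05
w9 yaw 134.92 mark 165.5 mark-yaw 30.59 pointer? 166.75 dial -27.3
w10 yaw 132.76 mark 163.64 mark-yaw 30.88 pointer? 164.0 dial -29.16
w11 yaw 132.04 mark 162.97 mark-yaw 30.93 pointer? 164.0 dial -29.83
w12 yaw 193.02 mark 220.25 mark-yaw 27.23 pointer? 224.0 dial 27.45
w13 yaw 199.02 mark 225.96 mark-yaw 26.94 pointer? 229.0 dial 33.16
w14 yaw 204.99 mark 229.92 mark-yaw 24.92 pointer? 235.75 dial 37.12
```

Emit:
move_arm:
  series:
    - {"x": 0, "y": 0, "z": 0, "ax": 0, "ay": 0, "az": -0.03, "hand": -1}
    - {"x": 0, "y": 0, "z": 0, "ax": 0, "ay": 0, "az": -0.07, "hand": -1}
    - {"x": 0, "y": 0, "z": 0, "ax": 0, "ay": 0, "az": -0.095, "hand": -1}
    - {"x": 0, "y": 0, "z": 0, "ax": 0, "ay": 0, "az": -0.095, "hand": -1}

```text
clock: 14.48
ee_pos: [0.528, -0.0543, 0.0845]
ee_rot: [[-0.86, -0.51, 0.002], [-0.51, 0.86, -0.003], [0.0, -0.004, -1.0]]
wrist_force: [0.6, -8.1, 4.7]
gripper_width: 0.0363
```

Run:
```python
from h import *
s,c,ray,M=wr('w15');dfix('w15');comp('w15')
```

```text
14.47 [ 0.528  -0.0543  0.0845] [[-0.86, -0.51, 0.002], [-0.51, 0.86, -0.003], [0.0, -0.004, -1.0]] [ 0.6 -8.1  4.7] [-1.64 -0.08 -0.17] 0.036252686282090454
w15 yaw 210.67 mark 230.25 mark-yaw 19.59 pointer? 241.25 dial 37.45
```

View pics/w15c.png

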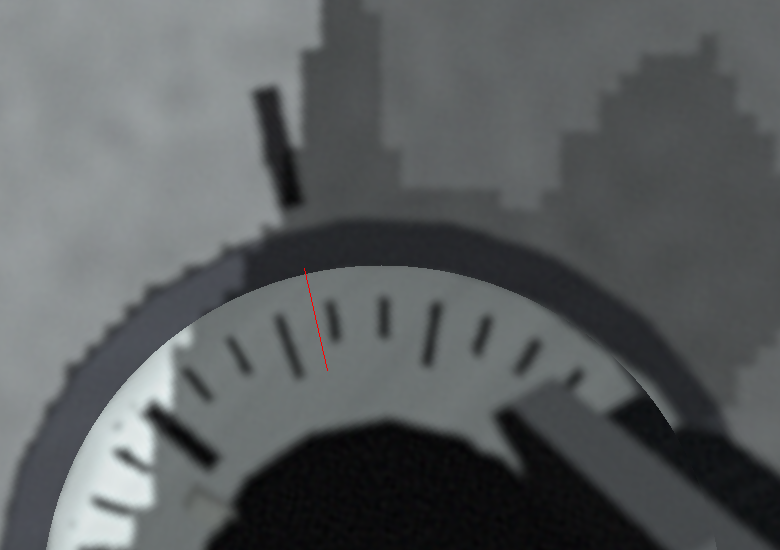

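Emit:
move_arm:
  series:
    - {"x": 0, "y": 0, "z": 0, "ax": 0, "ay": 0, "az": -0.008, "hand": -1}
    - {"x": 0, "y": 0, "z": 0, "ax": 0, "ay": 0, "az": -0.008, "hand": -1}
    - {"x": 0, "y": 0, "z": 0, "ax": 0, "ay": 0, "az": -0.008, "hand": -1}
    - {"x": 0, "y": 0, "z": 0, "ax": 0, "ay": 0, "az": -0.008, "hand": -1}
    - {"x": 0, "y": 0, "z": 0, "ax": 0, "ay": 0, "az": -0.008, "hand": -1}

```text
clock: 15.15
ee_pos: [0.528, -0.0543, 0.0845]
ee_rot: [[-0.856, -0.517, 0.002], [-0.517, 0.856, -0.003], [0.0, -0.004, -1.0]]
wrist_force: [-0.4, -7.7, 5.8]
gripper_width: 0.0366
```

Emit:
move_arm:
  series:
    - {"x": 0, "y": 0, "z": 0, "ax": 0, "ay": 0, "az": 0, "hand": -1}
    - {"x": 0, "y": 0, "z": 0, "ax": 0, "ay": 0, "az": 0, "hand": -1}
    - {"x": 0, "y": 0, "z": 0, "ax": 0, "ay": 0, "az": 0, "hand": -1}
    - {"x": 0, "y": 0, "z": 0, "ax": 0, "ay": 0, "az": 0, "hand": -1}
    - {"x": 0, "y": 0, "z": 0, "ax": 0, "ay": 0, "az": 0, "hand": -1}

```text
clock: 15.78
ee_pos: [0.528, -0.0543, 0.0845]
ee_rot: [[-0.856, -0.517, 0.002], [-0.517, 0.856, -0.003], [0.0, -0.004, -1.0]]
wrist_force: [-0.2, -8.5, 5.2]
gripper_width: 0.0367
```

Run:
```python
from h import *
s,c,ray,M=wr('w16');dfix('w16');print(s['joint_positions'].round(1))
```

```text
15.78 [ 0.528  -0.0543  0.0845] [[-0.856, -0.517, 0.002], [-0.517, 0.856, -0.003], [0.0, -0.004, -1.0]] [-0.2 -8.5  5.2] [-1.62 -0.01 -0.15] 0.03670785909672716
w16 yaw 211.13 mark 230.22 mark-yaw 19.1 pointer? 241.25 dial 37.42
[ -7.2  26.1   7.7 116.7  -5.3  37.4 125.1]
```

Emit:
move_arm:
  series:
    - {"x": 0, "y": 0, "z": 0, "ax": 0, "ay": 0, "az": 0.05, "hand": -1}
    - {"x": 0, "y": 0, "z": 0, "ax": 0, "ay": 0, "az": 0.1, "hand": -1}
    - {"x": 0, "y": 0, "z": 0, "ax": 0, "ay": 0, "az": 0.14, "hand": -1}
    - {"x": 0, "y": 0, "z": 0, "ax": 0, "ay": 0, "az": 0.145, "hand": -1}
    - {"x": 0, "y": 0, "z": 0, "ax": 0, "ay": 0, "az": 0.145, "hand": -1}

```text
clock: 16.45
ee_pos: [0.5277, -0.0538, 0.0844]
ee_rot: [[-0.924, -0.382, 0.001], [-0.382, 0.924, -0.003], [0.0, -0.003, -1.0]]
wrist_force: [-1.0, -7.3, 6.9]
gripper_width: 0.0369
```

Emit:
move_arm:
  series:
    - {"x": 0, "y": 0, "z": 0, "ax": 0, "ay": 0, "az": 0, "hand": 0.2}
    - {"x": 0, "y": 0, "z": 0, "ax": 0, "ay": 0, "az": 0, "hand": 0.6}
    - {"x": 0, "y": 0, "z": 0, "ax": 0, "ay": 0, "az": 0, "hand": 0.6}
    - {"x": 0, "y": 0, "z": 0, "ax": 0, "ay": 0, "az": 0, "hand": 0.6}
    - {"x": 0, "y": 0, "z": 0, "ax": 0, "ay": 0, "az": 0, "hand": 0.6}

```text
clock: 17.08
ee_pos: [0.5275, -0.0505, 0.0838]
ee_rot: [[-0.923, -0.386, -0.0], [-0.386, 0.923, 0.0], [0.0, 0.0, -1.0]]
wrist_force: [-0.4, -0.2, 0.3]
gripper_width: 0.0687
```

Run:
```python
from h import *
s,c,ray,M=wr('w17');dfix('w17');comp('w17')
cv2.imwrite('pics/w17b.png',cv2.resize(c['color'],(800,500),interpolation=2))
```

```text
17.07 [ 0.5275 -0.0505  0.0838] [[-0.923, -0.386, -0.0], [-0.386, 0.923, 0.0], [0.0, 0.0, -1.0]] [-0.4 -0.2  0.3] [ 0.02  0.   -0.04] 0.06870354722827873
w17 yaw 202.69 mark 229.5 mark-yaw 26.81 pointer? 232.00000000000003 dial 36.7
```

View pics/w17b.png

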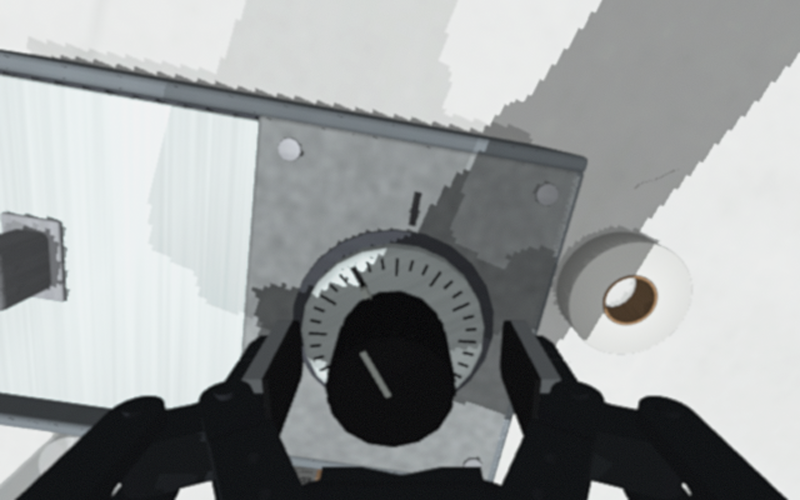

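Emit:
move_arm:
  series:
    - {"x": 0, "y": 0, "z": -0.06, "ax": 0, "ay": 0, "az": 0, "hand": 0.7}
    - {"x": 0, "y": 0, "z": -0.16, "ax": 0, "ay": 0, "az": 0, "hand": 0.7}
    - {"x": 0, "y": 0, "z": -0.25, "ax": 0, "ay": 0, "az": 0, "hand": 0.7}
    - {"x": 0, "y": 0, "z": -0.25, "ax": 0, "ay": 0, "az": 0, "hand": 0.7}

```text
clock: 17.62
ee_pos: [0.529, -0.0507, 0.1608]
ee_rot: [[-0.923, -0.385, 0.004], [-0.385, 0.923, 0.0], [-0.004, -0.001, -1.0]]
wrist_force: [0.4, -0.7, -0.5]
gripper_width: 0.0727
```

Run:
```python
from h import *
s,c,ray,M=wr('w18');dfix('w18')
R=s['ee_rot'];p=s['ee_pos'];t=np.array([.5629,-.1913,.155]);print((R.T@(t-p)/.3).round(3),s['joint_positions'].round(1))
cv2.imwrite('pics/w18b.png',cv2.resize(c['color'],(800,500),interpolation=2))
```

```text
17.62 [ 0.529  -0.0507  0.1608] [[-0.923, -0.385, 0.004], [-0.385, 0.923, 0.0], [-0.004, -0.001, -1.0]] [ 0.4 -0.7 -0.5] [-0.01 -0.02  0.04] 0.07268678692275275
w18 yaw 202.67 mark 227.94 mark-yaw 25.27 pointer? 215.0 dial 35.14
[ 0.077 -0.476  0.02 ] [-10.5  19.5  11.3 114.1  -5.2  46.6 116.4]
```

View pics/w18b.png

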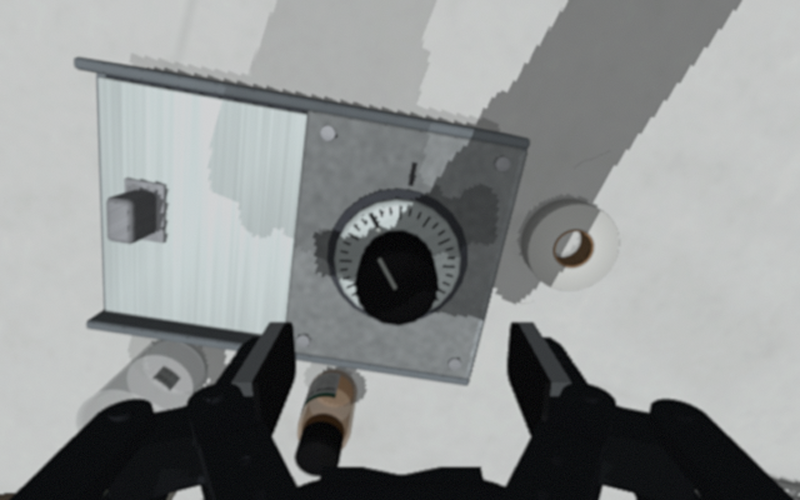

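Emit:
move_arm:
  series:
    - {"x": 0.02, "y": -0.12, "z": 0, "ax": 0, "ay": 0, "az": 0.15, "hand": 0.7}
    - {"x": 0.04, "y": -0.24, "z": 0, "ax": 0, "ay": 0, "az": 0.32, "hand": 0.7}
    - {"x": 0.06, "y": -0.36, "z": 0, "ax": 0, "ay": 0, "az": 0.49, "hand": 0.7}
    - {"x": 0.077, "y": -0.476, "z": 0, "ax": 0, "ay": 0, "az": 0.66, "hand": 0.7}
    - {"x": 0.077, "y": -0.476, "z": 0, "ax": 0, "ay": 0, "az": 0.82, "hand": 0.7}

```text
clock: 18.3
ee_pos: [0.5605, -0.1949, 0.1577]
ee_rot: [[-0.89, 0.456, -0.002], [0.456, 0.89, -0.002], [0.001, -0.002, -1.0]]
wrist_force: [-0.3, 0.6, -0.4]
gripper_width: 0.0726
```

Emit:
move_arm:
  series:
    - {"x": 0, "y": 0, "z": 0, "ax": 0, "ay": 0, "az": 0.17, "hand": 0.7}
    - {"x": 0, "y": 0, "z": 0, "ax": 0, "ay": 0, "az": 0.34, "hand": 0.7}
    - {"x": 0, "y": 0, "z": 0, "ax": 0, "ay": 0, "az": 0.51, "hand": 0.7}
    - {"x": 0, "y": 0, "z": 0, "ax": 0, "ay": 0, "az": 0.68, "hand": 0.7}
    - {"x": 0, "y": 0, "z": 0, "ax": 0, "ay": 0, "az": 0.84, "hand": 0.7}

```text
clock: 18.92
ee_pos: [0.5605, -0.1911, 0.1575]
ee_rot: [[-0.221, 0.975, -0.002], [0.975, 0.221, -0.0], [0.0, -0.002, -1.0]]
wrist_force: [0.8, 0.2, 0.9]
gripper_width: 0.0728
```

Emit:
move_arm:
  series:
    - {"x": 0, "y": 0, "z": 0, "ax": 0, "ay": 0, "az": 0, "hand": 0.7}
    - {"x": 0, "y": 0, "z": 0, "ax": 0, "ay": 0, "az": 0, "hand": 0.7}
    - {"x": 0, "y": 0, "z": 0, "ax": 0, "ay": 0, "az": 0, "hand": 0.7}

```text
clock: 19.3
ee_pos: [0.5612, -0.1913, 0.1587]
ee_rot: [[-0.228, 0.974, -0.0], [0.974, 0.228, 0.0], [0.0, -0.0, -1.0]]
wrist_force: [0.7, 0.6, -0.2]
gripper_width: 0.0727
```

Run:
```python
from h import *
s,c,ray,M=wr('w19');print(yaw(s),s['joint_positions'].round(1))
cv2.imwrite('pics/w19b.png',cv2.resize(c['color'],(800,500),interpolation=2))
```

```text
19.3 [ 0.5612 -0.1913  0.1587] [[-0.228, 0.974, -0.0], [0.974, 0.228, 0.0], [0.0, -0.0, -1.0]] [ 0.7  0.6 -0.2] [-0.03 -0.02  0.01] 0.07268451836477106
103.17651502894847 [-14.8  29.   37.1 107.  -22.   51.3  46. ]
```

View pics/w19b.png

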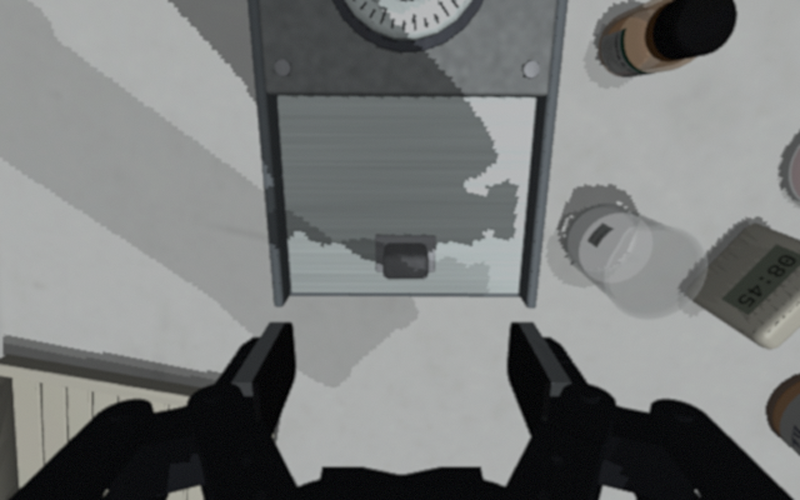

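Run:
```python
from h import *
ray=ray_of('w19');d=np.load('pics/w19.npz')
for n,u,v,z in(('block top c',406,262,.0755),('front',406,279,.0755),('back',406,244,.0755),('wallL',279,305,.06),('wallR',532,305,.06),('deck edge',406,95,.06)):
    p=ray(u/1.25,v/1.25,z);print(n,p.round(4),(d['rot'].T@(p-d['pos'])).round(4))
```

```text
block top c [ 0.562  -0.1881  0.0755] [0.0029 0.0015 0.0832]
front [ 0.5641 -0.1972  0.0755] [-0.0064  0.0016  0.0832]
back [ 0.5597 -0.1787  0.0755] [0.0126 0.0015 0.0832]
wallL [ 0.4991 -0.2348  0.06  ] [-0.0282 -0.0703  0.0987]
wallR [ 0.6391 -0.2021  0.06  ] [-0.0282  0.0734  0.0986]
deck edge [ 0.5433 -0.1088  0.06  ] [0.0845 0.0014 0.0987]
```

Emit:
move_arm:
  series:
    - {"x": 0.007, "y": 0.005, "z": 0.1, "ax": 0, "ay": 0, "az": 0, "hand": 0.4}
    - {"x": 0.007, "y": 0.005, "z": 0.2, "ax": 0, "ay": 0, "az": 0, "hand": 0.4}
    - {"x": 0.007, "y": 0.005, "z": 0.26, "ax": 0, "ay": 0, "az": 0, "hand": 0.4}
    - {"x": 0.007, "y": 0.005, "z": 0.295, "ax": 0, "ay": 0, "az": 0, "hand": 0.4}
    - {"x": 0.007, "y": 0.005, "z": 0.305, "ax": 0, "ay": 0, "az": 0, "hand": 0.4}

```text
clock: 19.98
ee_pos: [0.5623, -0.1891, 0.0672]
ee_rot: [[-0.226, 0.974, -0.0], [0.974, 0.226, -0.0], [0.0, -0.0, -1.0]]
wrist_force: [0.0, 0.6, 1.1]
gripper_width: 0.0598
```

Emit:
move_arm:
  series:
    - {"x": 0, "y": 0, "z": 0, "ax": 0, "ay": 0, "az": 0, "hand": 0}
    - {"x": 0, "y": 0, "z": 0, "ax": 0, "ay": 0, "az": 0, "hand": -0.3}
    - {"x": 0, "y": 0, "z": 0, "ax": 0, "ay": 0, "az": 0, "hand": -1}
    - {"x": 0, "y": 0, "z": 0, "ax": 0, "ay": 0, "az": 0, "hand": -1}
    - {"x": 0, "y": 0, "z": 0, "ax": 0, "ay": 0, "az": 0, "hand": -1}

```text
clock: 20.6
ee_pos: [0.5629, -0.189, 0.0683]
ee_rot: [[-0.226, 0.974, 0.001], [0.974, 0.226, 0.0], [-0.0, 0.001, -1.0]]
wrist_force: [-0.7, 0.3, 6.4]
gripper_width: 0.0223
```

Run:
```python
from h import *
s,c,ray,M=wr('w20');print(yaw(s))
cv2.imwrite('pics/w20b.png',cv2.resize(c['color'],(800,500),interpolation=2))
```

```text
20.6 [ 0.5629 -0.189   0.0683] [[-0.226, 0.974, 0.001], [0.974, 0.226, 0.0], [-0.0, 0.001, -1.0]] [-0.7  0.3  6.4] [ 0.13  0.18 -0.05] 0.022313628386526698
103.08035004896243
```

View pics/w20b.png

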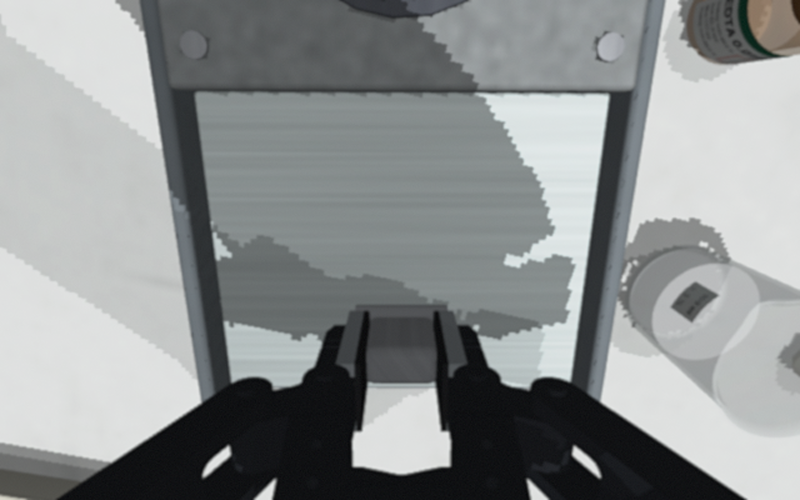

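Emit:
move_arm:
  series:
    - {"x": 0.025, "y": 0, "z": 0, "ax": 0, "ay": 0, "az": 0, "hand": -1}
    - {"x": 0.06, "y": 0, "z": 0, "ax": 0, "ay": 0, "az": 0, "hand": -1}
    - {"x": 0.095, "y": 0, "z": 0, "ax": 0, "ay": 0, "az": 0, "hand": -1}
    - {"x": 0.125, "y": 0, "z": 0, "ax": 0, "ay": 0, "az": 0, "hand": -1}
    - {"x": 0.15, "y": 0, "z": 0, "ax": 0, "ay": 0, "az": 0, "hand": -1}

```text
clock: 21.28
ee_pos: [0.5529, -0.1449, 0.0682]
ee_rot: [[-0.226, 0.974, 0.002], [0.974, 0.226, -0.001], [-0.001, 0.002, -1.0]]
wrist_force: [1.8, -1.8, 6.6]
gripper_width: 0.0223
```

Emit:
move_arm:
  series:
    - {"x": 0.005, "y": 0, "z": 0, "ax": 0, "ay": 0, "az": 0, "hand": -1}
    - {"x": 0.01, "y": 0, "z": 0, "ax": 0, "ay": 0, "az": 0, "hand": -1}
    - {"x": 0.015, "y": 0, "z": 0, "ax": 0, "ay": 0, "az": 0, "hand": -1}
    - {"x": 0.018, "y": 0, "z": 0, "ax": 0, "ay": 0, "az": 0, "hand": -1}
    - {"x": 0.018, "y": 0, "z": 0, "ax": 0, "ay": 0, "az": 0, "hand": -1}

```text
clock: 21.9
ee_pos: [0.5518, -0.1403, 0.0683]
ee_rot: [[-0.226, 0.974, 0.002], [0.974, 0.226, -0.001], [-0.002, 0.002, -1.0]]
wrist_force: [-0.3, -3.1, 6.8]
gripper_width: 0.0225
```

Run:
```python
from h import *
s,c,ray,M=wr('w21');a=np.load('pics/w20.npz');print(a['rot'].T@(s['ee_pos']-a['pos']))
cv2.imwrite('pics/w21b.png',cv2.resize(c['color'],(800,500),interpolation=2))
```

```text
21.9 [ 0.5518 -0.1403  0.0683] [[-0.226, 0.974, 0.002], [0.974, 0.226, -0.001], [-0.002, 0.002, -1.0]] [-0.3 -3.1  6.8] [-0.63 -0.16  0.03] 0.02254812028476277
[5.00213407e-02 1.68441618e-04 1.45956797e-06]
```

View pics/w21b.png

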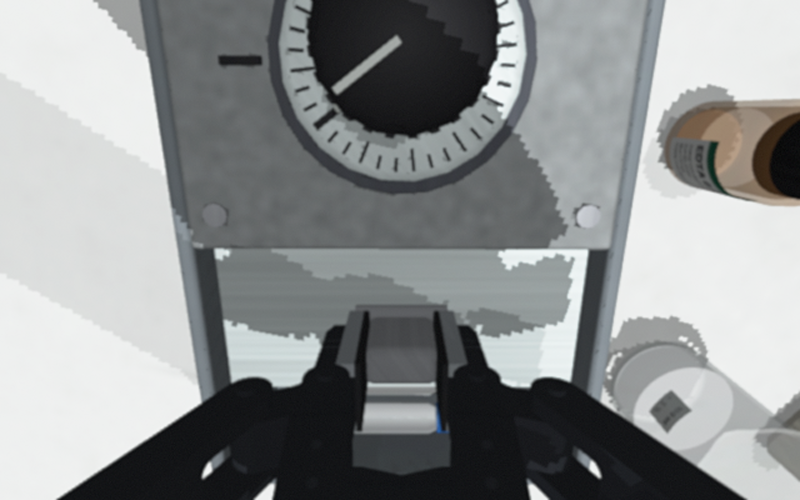

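Emit:
move_arm:
  series:
    - {"x": 0.004, "y": 0, "z": 0, "ax": 0, "ay": 0, "az": 0, "hand": -1}
    - {"x": 0.008, "y": 0, "z": 0, "ax": 0, "ay": 0, "az": 0, "hand": -1}
    - {"x": 0.008, "y": 0, "z": 0, "ax": 0, "ay": 0, "az": 0, "hand": -1}

```text
clock: 22.32
ee_pos: [0.5517, -0.1401, 0.0683]
ee_rot: [[-0.225, 0.974, 0.004], [0.974, 0.225, -0.004], [-0.005, 0.003, -1.0]]
wrist_force: [3.0, -9.3, 1.9]
gripper_width: 0.0224
```

Run:
```python
from h import *
s,c,ray,M=wr('w22');a=np.load('pics/w20.npz');print(a['rot'].T@(s['ee_pos']-a['pos']))
```

```text
22.32 [ 0.5517 -0.1401  0.0683] [[-0.225, 0.974, 0.004], [0.974, 0.225, -0.004], [-0.005, 0.003, -1.0]] [ 3.  -9.3  1.9] [-1.83 -0.64  0.07] 0.022372963988798757
[ 5.01592725e-02  1.50180811e-04 -5.63698964e-05]
```

Emit:
move_arm:
  series:
    - {"x": -0.006, "y": 0, "z": 0, "ax": 0, "ay": 0, "az": 0, "hand": -1}
    - {"x": -0.006, "y": 0, "z": 0, "ax": 0, "ay": 0, "az": 0, "hand": 0}
    - {"x": -0.006, "y": 0, "z": 0, "ax": 0, "ay": 0, "az": 0, "hand": 0.3}
    - {"x": -0.006, "y": 0, "z": 0, "ax": 0, "ay": 0, "az": 0, "hand": 0.3}
    - {"x": -0.006, "y": 0, "z": 0, "ax": 0, "ay": 0, "az": 0, "hand": 0.3}

```text
clock: 23.0
ee_pos: [0.5505, -0.1389, 0.0672]
ee_rot: [[-0.227, 0.974, -0.001], [0.974, 0.227, 0.0], [0.0, -0.0, -1.0]]
wrist_force: [-0.1, 0.0, -0.2]
gripper_width: 0.0555
```

Emit:
move_arm:
  series:
    - {"x": -0.006, "y": 0, "z": -0.03, "ax": 0, "ay": 0, "az": 0, "hand": 0.3}
    - {"x": -0.006, "y": 0, "z": -0.12, "ax": 0, "ay": 0, "az": 0, "hand": 0.3}
    - {"x": -0.006, "y": 0, "z": -0.24, "ax": 0, "ay": 0, "az": 0, "hand": 0.3}
    - {"x": -0.006, "y": 0, "z": -0.36, "ax": 0, "ay": 0, "az": 0, "hand": 0.3}
    - {"x": -0.006, "y": 0, "z": -0.36, "ax": 0, "ay": 0, "az": 0, "hand": 0.3}

```text
clock: 23.62
ee_pos: [0.553, -0.1419, 0.1786]
ee_rot: [[-0.226, 0.974, 0.006], [0.974, 0.226, -0.0], [-0.002, 0.006, -1.0]]
wrist_force: [-0.1, 0.6, -1.0]
gripper_width: 0.0556
```

Run:
```python
from h import *
s,c,ray,M=wr('w23')
cv2.imwrite('pics/w23b.png',cv2.resize(c['color'],(800,500),interpolation=2))
c=shot('side','s23');cv2.imwrite('pics/s23b.png',cv2.resize(c['color'][150:350,180:420],None,fx=3,fy=3,interpolation=2))
```

```text
23.62 [ 0.553  -0.1419  0.1786] [[-0.226, 0.974, 0.006], [0.974, 0.226, -0.0], [-0.002, 0.006, -1.0]] [-0.1  0.6 -1. ] [-0.06 -0.    0.02] 0.0555855482086805
```

View pics/w23b.png

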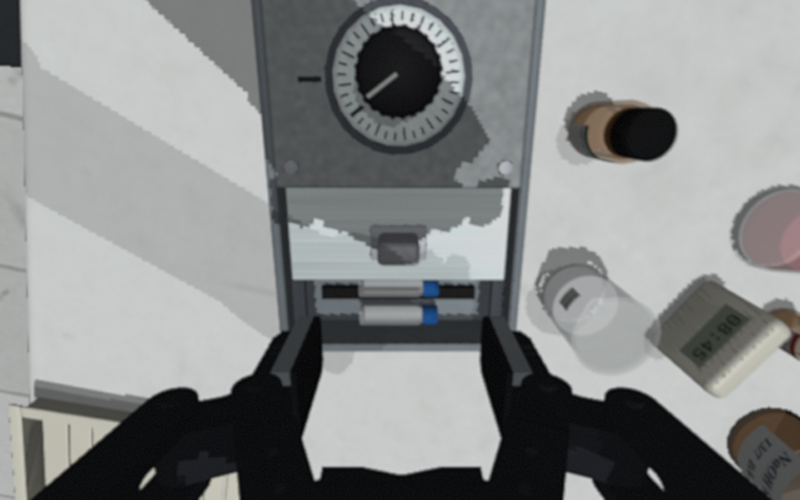

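View pics/s23b.png

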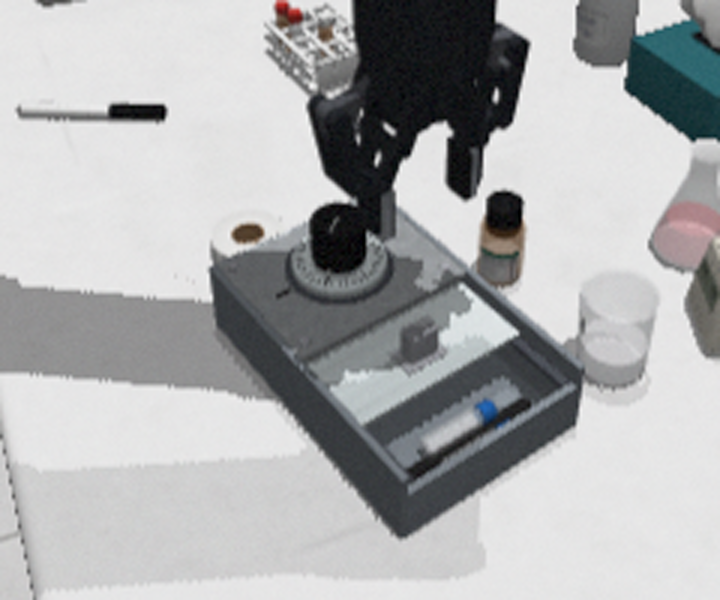

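Run:
```python
from h import *
wr('w24');ray=ray_of('w24')
im=cv2.imread('pics/w24.png');cv2.imwrite('pics/w24b.png',cv2.resize(im[:300,160:480],(800,750))[:600])
b=np.radians(13.1);e=np.array([-np.sin(b),np.cos(b)])
A=np.array([.5305,-.0519])
for n,u,v,z in(('block',399,249.5,.0755),('deck edge',399,187,.06),('cover front edge',399,280,.0495)):
    p=ray(u/1.25,v/1.25,z);print(n,((p[:2]-A)@e*1e3+58).round(1))
top('w24',ax=A)
```

```text
23.73 [ 0.5512 -0.1409  0.1757] [[-0.226, 0.974, 0.001], [0.974, 0.226, 0.0], [0.0, 0.001, -1.0]] [0.2 0.3 0.5] [ 0.03  0.   -0.02] 0.05536573113201166
block -29.1
deck edge 2.8
cover front edge -57.1
```

View pics/w24t.png

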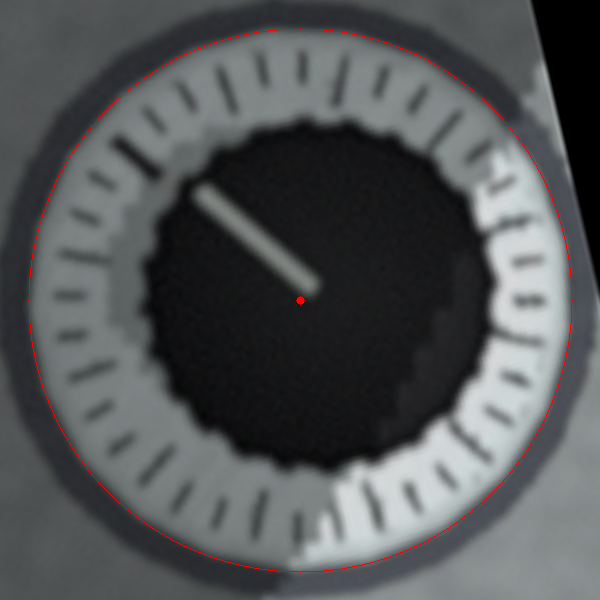

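Run:
```python
from h import *
print(close_job())
```

```text
the job is handed in; nothing more can be done
None
```

The lock box is open and the job is handed in at about 24 s; no verdict was reported. These are my readings at each step:

| Step | Reading |
|---|---|
| Left to 20° | About +20.1°, held about 1.5 s |
| Right to 30° | About −29.8°, held about 1.2 s |
| Left to the inner stop | Stop felt at about +37.3° (0.65 rad) |
| Lean on the stop | Wind-up measured from the picture peaked at about 9.9°, and the hold lasted over 1 s at about 9.5–9.9°. Wrist torque was about 0.15–0.17 Nm, which fits. |
| Cover | Slid 50.2 mm, until the force rose at its end stop |

I unwound the knob gently before letting go, and its line pointed at the disc's longest mark afterwards.

- **Last checks:** the final pictures show the compartment open and the dial at about 36.5–37°. The label roll, bottle and beaker stood where they were. The gripper was clear, with no force on the wrist.
- **What disagreed:** the dial stood about 3° right of its index line before I touched it, so I measured all angles from the index line itself. One automatic angle fit was 2–3° off at the −30° rest because of shadow. I relied on a fixed-axis fit and the picture there. The final dial reading is up to 1° below the stop reading. The hand-picked block position after opening read 6 mm too far, but it was off the same way before, so I relied on the measured travel and the end-stop force.

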